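# Make ready the block-printing jig

### The arm

A 6-joint arm with a two-finger parallel gripper is mounted at the origin on the work surface. World frame = base frame: x ahead of the robot, y to its left, z up, the work surface at z = 0. Lengths are in m, angles in rad, forces in N, time in s.
With the tool pointing down it reaches from about 0.35 to 0.85 m from the base axis. Payload 8.1 kg.
Tool frame: the origin (TCP) lies on the centre line of the jaws, within the pads' length; the fingertips stand 17 mm ahead of it and the grasp point (between the pads) lies 2 mm behind it (tip_extent is the distance from the TCP to the fingertips, in m); z points along the fingers, y is the direction in which the jaws open and shut (so a half turn about z gives the same grasp; the last joint's range is limited). The gripper opens to 93 mm and grips with 3 to 60 N. Pads are 15 mm wide; open, the fingers measure 128 mm over their backs; the gripper's body (75 mm by 188 mm) begins 65 mm behind the grasp point.
Start: joints at [-0.085, 0.13, 1.488, -0, 1.523, -0.085], TCP at [0.6, 0, 0.236] pointing down, gripper open.
Joint ranges: [-2.96, 2.96], [-0.89, 2.26], [0.02, 2.5], [-1.34, 4.48], [0, 2.73], [-2.66, 2.66]. Speed limits (rad/s): [2.39, 2.39, 2.79, 3.14, 3.14, 3.14].

### API

Orientations are given as a unit quaternion [w, x, y, z].
In Python, from bench import * gives the robot as it stands.
- The arm moves only by the tool play_rows, never from a script. Its argument "rows" is a list of rows, each an object with "dp": the shift along the tool's x, y, z in mm, a list of three; "rotation": the turn, a rotation vector about the tool's x, y, z in degrees, a list of three; "claw": the opening in per cent of the stroke, from 0 (shut) to 100 (fully open). A call has 1 to 12 rows; each row shifts and turns the pose as measured when the row begins, along the tool's axes as they then stand; what a row does not reach is not made up. A row lasts 1/12 s, in which the tool goes at most 41.7 mm and 7.16 degrees, less where a joint would pass 70% of its speed; a pose out of reach is approached as far as the arm can. A call is refused whole if a number of a shift passes 41.7 or a number of a turn 7.16, either way. A call with a gripper value outside its range is refused whole. The fingers move at their own pace and stop on an object; "force" is the grip in N (left out, the last holds). Time passes only in rows, so rows that do not move let the fingers close. It gives the time, the measured TCP pose, the force and the opening at its end, in the units of the state.
- get_state(): the state, without advancing time (a new reading comes with each control period).
- camera(name): name is "scene" or "side" or "wrist"; returns (picture, depth): 400x640x3 uint8, blue, green, red; 400x640 float32, m along the optical axis (not along the pixel's ray), 0 where there is no reading.
- calibration(name): a dict with "intrinsics" (3x3 intrinsics, pixels), "k1" (the pictures are not rectified: a ray, as slopes to the right and down, at radius r is drawn at 1 + k1 r^2 times it, then the intrinsics apply), "R" (3x3) and "t" (3): a world point X has camera coordinates R X + t; the wrist camera has in their place "mount" (4x4, takes a point from camera to tool coordinates, whose origin is the TCP and whose axes are the flange's). Camera axes: x right, y down, z forward; pixel columns grow to the right and rows downward; lengths in m; the calibration is good to about 2 mm. A picture is of the moment at which its call begins: read the wrist's pose just before it. calibration takes no time and is no camera call.
- job_done(): hands the job in, once; it reports no verdict.
The state is a dict: "time_s": time; "qpos": joint angles; "dq": joint speeds; "joint_efforts": joint torques, N m; "tool_pos": TCP position; "eef_rot": TCP orientation; "contact_force": force on the tool from outside, world axes, zero at the start; "torque": the same for the moment, N m; "width": opening from 0.0 (shut) to 1.0 (fully open).
Only numpy, scipy, OpenCV 4.12 (cv2) and the standard library are available. Lean on these libraries where they do the work, as an engineer would, in place of code of your own. Each camera call takes 0.05 s, during which the arm holds its last target. There are 200 camera calls.

### The job

Make the block-printing jig ready for a run of cards. Set the paper stop on its scale with the knob (do not push the stop by hand): wind it back to the right until its pointer is well past the marker clip, at least 6 mm, then bring it up again from that side until the pointer is in line with the clip, so that the play in the gear is taken up and stays taken up. Lay every printing block that is out on the table flat in a pocket of the bed, one to a pocket, and press the hold-down frame of each filled pocket down until its catch keeps it shut; leave the jar, the tub and the mug alone.

Things in the scene. Friction and masses are not known exactly. Their poses are not given: they have to be found in the camera images.
- bed: Printing bed, a fixed aluminium plate 160 x 312 x 10 mm with three shallow pockets in a row along its y, 100 mm apart. Origin in the middle, on the table surface; x points away from the robot when yaw is 0, y to the left. It does not move.
- pocket0 (a point): Centre of the floor of pocket 0 (right one seen from the robot), 10 mm above the table, axes as the bed's. Inside 70 mm (x) by 56 mm (y), rim 5 mm wide and only 6 mm high, so a block stands 22 mm out of it. Its catch is a brass post 57 mm to -x, top 53 mm above the table.
- pocket1 (a point): Centre of the floor of pocket 1 (middle one seen from the robot), 10 mm above the table, axes as the bed's. Inside 70 mm (x) by 56 mm (y), rim 5 mm wide and only 6 mm high, so a block stands 22 mm out of it. Its catch is a brass post 57 mm to -x, top 53 mm above the table.
- pocket2 (a point): Centre of the floor of pocket 2 (left one seen from the robot), 10 mm above the table, axes as the bed's. Inside 70 mm (x) by 56 mm (y), rim 5 mm wide and only 6 mm high, so a block stands 22 mm out of it. Its catch is a brass post 57 mm to -x, top 53 mm above the table.
- cover0 (a joint): Hinge angle (rad) of the steel frame on pocket 0: 0 shut, about 1.85 open (start, leaning to +x). Hinge axis along bed y, 52 mm to +x of the pocket centre, 42 mm above the table. Frame 100 x 78 x 5 mm with a window. A light spring (0.15 Nm near shut) throws it open unless its front edge is pressed past the catch (about 8 N at the tab); caught it reads under 0.03. Pinch the tab and lift to reopen.
- cover1 (a joint): Hinge angle (rad) of the steel frame on pocket 1: 0 shut, about 1.85 open (start, leaning to +x). Hinge axis along bed y, 52 mm to +x of the pocket centre, 42 mm above the table. Frame 100 x 78 x 5 mm with a window. A light spring (0.15 Nm near shut) throws it open unless its front edge is pressed past the catch (about 8 N at the tab); caught it reads under 0.03. Pinch the tab and lift to reopen.
- cover2 (a joint): Hinge angle (rad) of the steel frame on pocket 2: 0 shut, about 1.85 open (start, leaning to +x). Hinge axis along bed y, 52 mm to +x of the pocket centre, 42 mm above the table. Frame 100 x 78 x 5 mm with a window. A light spring (0.15 Nm near shut) throws it open unless its front edge is pressed past the catch (about 8 N at the tab); caught it reads under 0.03. Pinch the tab and lift to reopen.
- tab0 (a point): Middle of the top face of the black tab on the frame of pocket 0: tab 20 mm (x) by 12 mm (y) by 16 mm high, on the frame's upper face near its front edge. This point is 89 mm from the hinge axis along the frame and 18.5 mm above the frame's mid-plane; frame shut it is 60 mm above the table, 37 mm to the -x side of the pocket centre. With the frame open the tab points away from the robot (+x).
- tab1 (a point): Middle of the top face of the black tab on the frame of pocket 1: tab 20 mm (x) by 12 mm (y) by 16 mm high, on the frame's upper face near its front edge. This point is 89 mm from the hinge axis along the frame and 18.5 mm above the frame's mid-plane; frame shut it is 60 mm above the table, 37 mm to the -x side of the pocket centre. With the frame open the tab points away from the robot (+x).
- tab2 (a point): Middle of the top face of the black tab on the frame of pocket 2: tab 20 mm (x) by 12 mm (y) by 16 mm high, on the frame's upper face near its front edge. This point is 89 mm from the hinge axis along the frame and 18.5 mm above the frame's mid-plane; frame shut it is 60 mm above the table, 37 mm to the -x side of the pocket centre. With the frame open the tab points away from the robot (+x).
- block0: Printing block, plywood with a grey lino face, 64 mm (own x) by 50 mm (own y) by 28 mm high, 50 to 105 g. Origin in the middle of its underside. Lies face up on the table in front of the robot; all blocks are alike for this job, either end may go first. May be absent.
- block1: Printing block, plywood with a grey lino face, 64 mm (own x) by 50 mm (own y) by 28 mm high, 50 to 105 g. Origin in the middle of its underside. Lies face up on the table in front of the robot; all blocks are alike for this job, either end may go first. May be absent.
- block2: Printing block, plywood with a grey lino face, 64 mm (own x) by 50 mm (own y) by 28 mm high, 50 to 105 g. Origin in the middle of its underside. Lies face up on the table in front of the robot; all blocks are alike for this job, either end may go first. May be absent.
- gauge: Paper stop gauge, fixed grey base 136 x 200 x 18 mm. Origin in the middle of its footprint, on the table; y is the direction of travel of the stop, to the left when yaw is 0. It does not move; everything on it but the knob is lower than 45 mm.
- knob (a joint): Angle (rad) of the knob, counter-clockwise from above positive, range -2.6 to 0.5, starts at 0. One radian moves the rack 25 mm along the gauge's y (counter-clockwise: +y, left; clockwise: -y, right). Stays where it is left; takes about 0.1 Nm.
- knob_grip (a point): Middle of the knob's black grip bar, 60 mm above the table, on the knob's vertical axis. The bar is 50 mm long, 12 mm thick and 30 mm high (45 to 75 mm above the table) on a 36 mm disc whose top is 46 mm above the table; its long direction is this point's x axis, which turns with the knob and lies along the gauge's x when the knob reads 0.
- dog (a point): Top of the brass tooth on the rack, which turns of the knob move. The tooth stands between two lugs of the stop with 8 mm of play in all: y of the pointer minus y of the dog (gauge axes) is about -4 mm when the rack is pushing the stop to +y (left), +4 mm when it is drawing the stop to -y (right), and in between while the play is open.
- pointer (a point): Tip of the black pointer on the sliding steel stop, 27 mm above the table. The stop is moved by the rack alone and stays by friction; it starts 12 to 44 mm to the left (+y of the gauge) of the marker clip.
- mark_tip (a point): Tip of the black marker clip (10 mm wide) fixed on the scale, the place to set: pointer and clip tip in line means equal y in the gauge's axes (the axes of this point are the gauge's).
- brush_jar: Glass jar of brushes, 72 mm across and 100 mm high, brushes to 210 mm; bystander. Origin under its middle.
- paint_tub: Closed paint tub, 76 mm across, 85 mm high; bystander. Origin under its middle.
- mug: White mug, 76 mm across, 90 mm high; bystander. Origin under its middle.
- stop: The sliding steel stop, 52 mm long along the scale, top 42 mm above the table; origin inside the gauge, 55 mm to the -x side of the pointer. Not to be touched; moved by the knob only.
Things that resemble listed ones, but are neither listed nor needed, are in the scene too. What is shaped like the block2 but orange or purple is not meant.

How it is judged:
By the outcome, as a careful person would: the job done as asked, in the order asked, and still so for the second after the job is handed in, with the robot touching nothing.
Of block0, block1, block2 only 2 to 3 are there at a start; the rules pass over those that are not, and their reading is None.
At some moment in a run one of block0, block1, block2 may be knocked a few centimetres aside while the robot is not near it.
Once in a run the grip may slacken for a moment while it holds something.
It also fails if it takes over 210 s, if anything falls off the work surface, if the arm or the gripper's body presses on something with over 40 N, if the wrist force passes 120 N, or if a joint passes its speed limit or range.

## Working session

There is one attempt and no reset: what is moved stays moved. The work goes in short steps, Python scripts to look and compute and a tool call to move; the robot and the scene stay as the last step left them, time stands still between calls to the robot, and variables do not carry over. Pictures are saved under pics/ and viewed, about 12 in all and at most 16, crops included, and the job is handed in when it is done.

Besides the shell and the picture viewer there is one more tool, called after "Emit:" as name([rows], argument=value, ...), one row to a line, values as JSON. play_rows: Moves the arm, as the interface text tells. Its arguments: {"type":"object","properties":{"rows":{"type":"array","items":{"type":"object","properties":{"dp":{"type":"array","items":{"type":"number"}},"rotation":{"type":"array","items":{"type":"number"}},"claw":{"type":"number"}}}},"force":{"type":"number"}},"required":["rows"]}

```bash
mkdir -p pics; ls; cat > h.py <<'E'
from bench import *
import numpy as np, cv2
from scipy.spatial.transform import Rotation as Ro
def snap(n):
    s=get_state(); im,d=camera(n); return s,im,d
def cam(n,s=None):
    c=calibration(n); K=np.array(c["intrinsics"]); k1=c["k1"]
    if n=="wrist":
        M=np.array(c["mount"]); q=s["eef_rot"]; Rw=Ro.from_quat([q[1],q[2],q[3],q[0]]).as_matrix()
        R=Rw@M[:3,:3]; o=Rw@M[:3,3]+np.array(s["tool_pos"])
    else:
        R=np.array(c["R"]).T; o=-R@np.array(c["t"])
    return K,k1,R,o
def rays(uv,C):
    K,k1,R,o=C; uv=np.atleast_2d(np.array(uv,float))
    p=np.c_[(uv[:,0]-K[0,2])/K[0,0],(uv[:,1]-K[1,2])/K[1,1]]
    x=p.copy()
    for _ in range(20): x=p/(1+k1*(x**2).sum(1,keepdims=True))
    return np.c_[x,np.ones(len(x))]@R.T
def onz(uv,C,z):
    r=rays(uv,C); o=C[3]; return o+r*((z-o[2])/r[:,2])[:,None]
def proj(X,C):
    K,k1,R,o=C; c=(np.atleast_2d(X)-o)@R; x=c[:,:2]/c[:,2:]; x=x*(1+k1*(x**2).sum(1,keepdims=True))
    return np.c_[x[:,0]*K[0,0]+K[0,2],x[:,1]*K[1,1]+K[1,2]]
E
python3 - <<'E'
from h import *
for n in("scene","side"):
    s,im,d=snap(n); cv2.imwrite(f"pics/{n}0.png",im); np.save(f"{n}0.npy",d); C=cam(n); print(n,C[3],C[2][:,2],C[0])
s,im,d=snap("wrist"); cv2.imwrite("pics/wrist0.png",im);C=cam("wrist",s);print(C[3],C[2]);print(s)
E
```

```text
pics
scene [1.09954057 1.13075987 1.08912639] [-0.34590828 -0.69210382 -0.63351382] [[456.93116523   0.         313.19420042]
 [  0.         456.93116523 203.57171413]
 [  0.           0.           1.        ]]
side [ 0.42384466 -0.88117032  0.81123203] [ 0.11603112  0.76671534 -0.63141457] [[417.71548229   0.         317.31194695]
 [  0.         417.71548229 193.20835745]
 [  0.           0.           1.        ]]
[0.59874513 0.07429233 0.38381922] [[ 9.99999287e-01  5.90630447e-04 -1.03786784e-03]
 [ 2.90500952e-04 -9.63332004e-01 -2.68312068e-01]
 [-1.15828459e-03  2.68311575e-01 -9.63331489e-01]]
{'time_s': 0.1, 'qpos': array([-8.54197115e-02,  1.31055362e-01,  1.48917815e+00, -1.68293715e-06,
        1.52298584e+00, -8.53920235e-02]), 'dq': array([-0.00140945, -0.00068894, -0.00303549, -0.00154946, -0.00051878,
       -0.00085604]), 'joint_efforts': array([ 2.89806376e-03, -5.61339462e+01, -4.93095982e+01,  7.72326719e-02,
        2.89617141e-02, -2.83941080e-05]), 'tool_pos': array([5.99517850e-01, 5.11928844e-05, 2.34706139e-01]), 'eef_rot': array([-6.21544531e-04,  7.07116307e-01,  7.07096787e-01, -5.24610429e-04]), 'contact_force': array([0.54675913, 0.48392513, 0.00753779]), 'torque': array([-0.00060358, -0.000445  ,  0.00652397]), 'width': 0.997407998191025}
```

View pics/scene0.png

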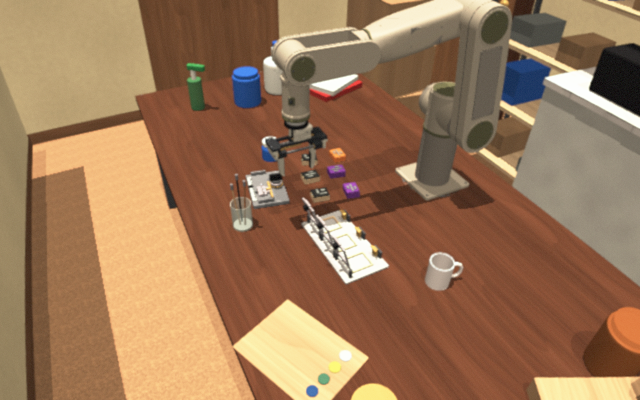

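View pics/side0.png

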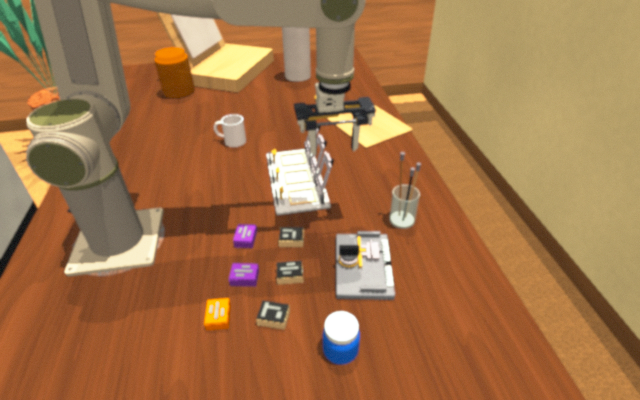

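The side view shows three grey blocks at (291,236), (290,272) and (272,315), the gauge at (364,264) and the bed at (298,180). The purple and orange ones are decoys. The scene view agrees.

```bash
python3 - <<'E'
from h import *
C=cam("side")
for n,uv,z in [("b",(291,234),.028),("b",(290,270),.028),("b",(272,312),.028),("gaugeC",[(337,234),(387,232),(394,296),(336,298)],.018),("bed",[(268,152),(275,213),(329,206)],.01),("knob",(348,243),.075),("tub",(341,325),.085),("jar",(404,215),0),("purple",[(245,236),(244,274),(217,312)],.028)]:
    print(n,onz(uv,C,z).round(3).tolist())
im=cv2.imread("pics/side0.png")
cv2.imwrite("pics/side0c.png",cv2.resize(im[130:360,190:430],None,fx=3.2,fy=2.6,interpolation=cv2.INTER_CUBIC))
E
```

```text
b [[0.471, -0.087, 0.028]]
b [[0.455, -0.209, 0.028]]
b [[0.402, -0.322, 0.028]]
gaugeC [[0.593, -0.099, 0.018], [0.727, -0.115, 0.018], [0.682, -0.32, 0.018], [0.55, -0.302, 0.018]]
bed [[0.44, 0.346, 0.01], [0.437, 0.025, 0.01], [0.595, 0.027, 0.01]]
knob [[0.601, -0.19, 0.075]]
tub [[0.536, -0.417, 0.085]]
jar [[0.802, -0.04, 0.0]]
purple [[0.35, -0.072, 0.028], [0.344, -0.202, 0.028], [0.281, -0.301, 0.028]]
```

View pics/side0c.png

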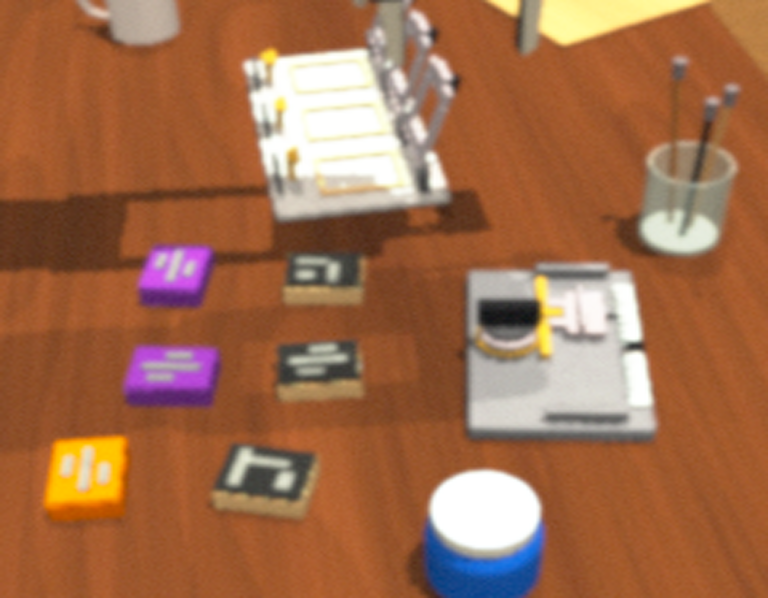

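View pics/wrist0.png

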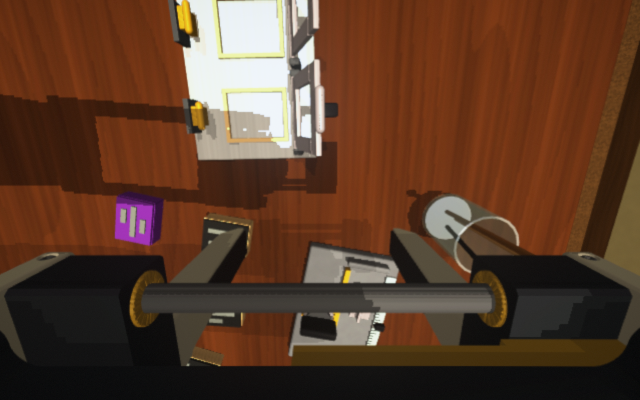

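Emit:
play_rows([
  {"dp": [-35, -4, 0]},
  {"dp": [-35, -4, 0]},
  {"dp": [-35, -4, 0]},
  {"dp": [-35, -4, 0]},
  {"dp": [-35, -4, 0]},
  {"dp": [-35, -4, 0]},
  {"dp": [-35, -4, 0]},
  {"dp": [-35, -4, 0]},
  {"dp": [0, 0, 0]},
  {"dp": [0, 0, 0]},
])

```text
invalid input
```

```bash
python3 - <<'E'
from h import *
s,im,d=snap("wrist"); cv2.imwrite("pics/w1.png",im); import pickle; pickle.dump(s,open("w1.pkl","wb")); print(s["tool_pos"],s["qpos"])
E
```

```text
[5.99571497e-01 6.26398266e-05 2.34788708e-01] [-8.53780646e-02  1.31034096e-01  1.48905093e+00 -2.63935574e-05
  1.52299783e+00 -8.54152422e-02]
```

View pics/w1.png

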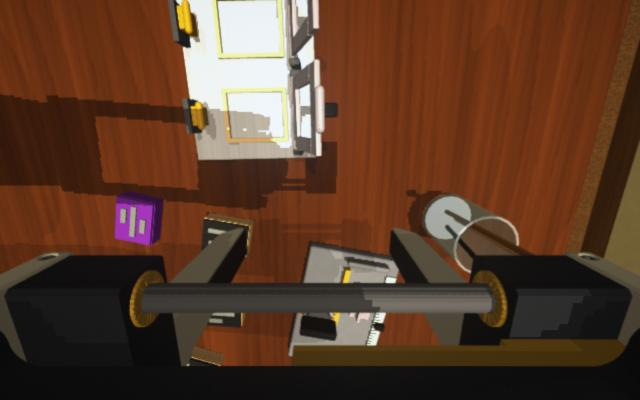

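The call was refused because each row needs all its fields, so the picture is unchanged.

Emit:
play_rows([
  {"dp": [-35, -4, 0], "rotation": [0, 0, 0], "claw": 100},
  {"dp": [-35, -4, 0], "rotation": [0, 0, 0], "claw": 100},
  {"dp": [-35, -4, 0], "rotation": [0, 0, 0], "claw": 100},
  {"dp": [-35, -4, 0], "rotation": [0, 0, 0], "claw": 100},
  {"dp": [-35, -4, 0], "rotation": [0, 0, 0], "claw": 100},
  {"dp": [-35, -4, 0], "rotation": [0, 0, 0], "claw": 100},
  {"dp": [-35, -4, 0], "rotation": [0, 0, 0], "claw": 100},
  {"dp": [-35, -4, 0], "rotation": [0, 0, 0], "claw": 100},
  {"dp": [0, 0, 0], "rotation": [0, 0, 0], "claw": 100},
  {"dp": [0, 0, 0], "rotation": [0, 0, 0], "claw": 100},
], force=20)

```text
time_s: 1.03
tool_pos: [0.5652, -0.2898, 0.2312]
eef_rot: [-0.003, 0.705, 0.709, -0.001]
contact_force: [0.1, 0.2, -0.0]
width: 0.999
```

```bash
python3 - <<'E'
from h import *
s,im,d=snap("wrist"); cv2.imwrite("pics/w1.png",im); import pickle; pickle.dump(s,open("w1.pkl","wb")); print(s["tool_pos"],s["qpos"])
E
```

```text
[ 0.56520282 -0.28977904  0.23123025] [-5.54256798e-01  2.31935087e-01  1.38241156e+00 -3.44254383e-04
  1.53261098e+00 -5.59904814e-01]
```

View pics/w1.png

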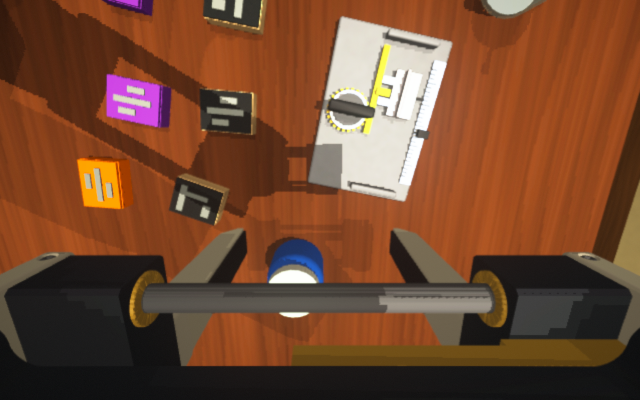

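The picture shows the gauge corners at about (342,17), (451,41), (405,200) and (310,185). The knob bar is at about (351,108), the clip at (421,134), and the blocks at (234,10), (228,112) and (200,198).

```bash
cat > blocks.py <<'E'
from h import *
def blocks(im,C,ymax=9):
    hsv=cv2.cvtColor(im,cv2.COLOR_BGR2HSV)
    # plywood/wood table is saturated; lino face is dark, low sat
    m=((hsv[...,2]<75)&(hsv[...,1]<110)).astype(np.uint8)*255
    m=cv2.morphologyEx(m,cv2.MORPH_CLOSE,np.ones((9,9)))
    m=cv2.morphologyEx(m,cv2.MORPH_OPEN,np.ones((5,5)))
    out=[]
    for c in cv2.findContours(m,cv2.RETR_EXTERNAL,cv2.CHAIN_APPROX_NONE)[0]:
        if cv2.contourArea(c)<300: continue
        P=onz(c[:,0,:],C,.028)[:,:2]
        (x,y),(w,h),a=cv2.minAreaRect((P*1000).astype(np.float32))
        if w<h: w,h,a=h,w,a+90
        a=(a+90)%180-90
        if 45<w<85 and 35<h<66: out.append((x,y,w,h,a)); print("block x %.1f y %.1f  %.0fx%.0f long-axis yaw %.1f"%out[-1], c[:,0].mean(0).round())
    return out
E
python3 - <<'E'
from blocks import *; import pickle
s=pickle.load(open("w1.pkl","rb")); im=cv2.imread("pics/w1.png"); C=cam("wrist",s)
blocks(im,C)
print("g",onz([(342,17),(451,41),(405,200),(310,185)],C,.018).round(4).tolist())
print("knobbar",onz([(330,105),(351,107.5),(373,110)],C,.075).round(4).tolist())
print("clip",onz([(415,134),(421,134)],C,.027).round(4).tolist())
cv2.imwrite("pics/w1c.png",cv2.resize(im[10:205,300:460],None,fx=3,fy=3,interpolation=cv2.INTER_CUBIC))
E
```

```text
block x 401.5 y -317.5  60x47 long-axis yaw -20.2 [195. 201.]
block x 450.6 y -203.2  60x46 long-axis yaw -4.3 [225. 110.]
g [[0.5899, -0.0992, 0.018], [0.7178, -0.1233, 0.018], [0.6815, -0.3162, 0.018], [0.5529, -0.2964, 0.018]]
knobbar [[0.5757, -0.1981, 0.075], [0.5977, -0.2005, 0.075], [0.6209, -0.2028, 0.075]]
clip [[0.6834, -0.2288, 0.027], [0.6908, -0.2288, 0.027]]
```

View pics/w1c.png

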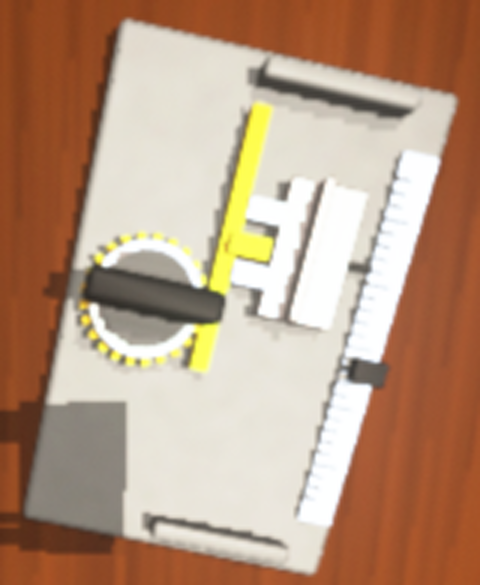

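```bash
python3 - <<'E'
from h import *; import pickle
s=pickle.load(open("w1.pkl","rb")); im=cv2.imread("pics/w1.png"); C=cam("wrist",s)
g=cv2.cvtColor(im,cv2.COLOR_BGR2GRAY)
m=np.zeros_like(g); m[85:130,322:384]=(g[85:130,322:384]<70)
n,l,st,ce=cv2.connectedComponentsWithStats(m); i=1+st[1:,4].argmax()
print(st[i],ce[i]); c=cv2.findContours((l==i).astype(np.uint8),0,1)[0][0][:,0]
P=onz(c,C,.075)[:,:2]*1000; print(cv2.minAreaRect(P.astype(np.float32)))
print("disc",onz([(349,110)],C,.046))
pt=onz([(423.3,99),(415.7,133.3)],C,.027); print(pt)
for yaw in(-9.5,-10.5): 
    a=np.radians(yaw); y=np.array([-np.sin(a),np.cos(a),0]); print((pt[0]-pt[1])@y)
K=C; print("TCP px",proj(s["tool_pos"],C), proj(s["tool_pos"]-np.array([0,0,.017]),C))
E
```

```text
[328 101  40  16 121] [343.7107438  111.10743802]
((593.5772094726562, -205.22972106933594), (8.109926223754883, 42.53120040893555), 69.447265625)
disc [[ 0.59870311 -0.20175703  0.046     ]]
[[ 0.68924873 -0.18791614  0.027     ]
 [ 0.68416677 -0.22797774  0.027     ]]
0.04035094770881359
0.040316881653302515
TCP px [[319.43627143 252.64138065]] [[319.40483666 240.79798739]]
```

Emit:
play_rows([
  {"dp": [11, 4, 10], "rotation": [0, 0, -7.15], "claw": 100},
  {"dp": [11, 4, 10], "rotation": [0, 0, -7.15], "claw": 100},
  {"dp": [11, 4, 10], "rotation": [0, 0, -7.15], "claw": 100},
  {"dp": [11, 4, 10], "rotation": [0, 0, -7.15], "claw": 100},
  {"dp": [10, 4, 10], "rotation": [0, 0, -7.15], "claw": 100},
  {"dp": [10, 4, 10], "rotation": [0, 0, -7.15], "claw": 100},
  {"dp": [0, 0, 0], "rotation": [0, 0, -7.15], "claw": 100},
  {"dp": [0, 0, 0], "rotation": [0, 0, -7.15], "claw": 60},
  {"dp": [0, 0, 0], "rotation": [0, 0, -7.15], "claw": 60},
  {"dp": [0, 0, 0], "rotation": [0, 0, -7.15], "claw": 60},
  {"dp": [0, 0, 0], "rotation": [0, 0, -7.15], "claw": 60},
  {"dp": [0, 0, 0], "rotation": [0, 0, 0], "claw": 60},
])

```text
time_s: 2.08
tool_pos: [0.5696, -0.2007, 0.1673]
eef_rot: [-0.004, 0.089, 0.996, 0.003]
contact_force: [-0.6, 0.0, -0.4]
width: 0.695
```

Emit:
play_rows([
  {"dp": [-14, 2.4, 10], "rotation": [0, 0, 0], "claw": 60},
  {"dp": [-14, 2.4, 10], "rotation": [0, 0, 0], "claw": 60},
  {"dp": [0, 0, 20], "rotation": [0, 0, 0], "claw": 60},
  {"dp": [0, 0, 20], "rotation": [0, 0, 0], "claw": 60},
  {"dp": [0, 0, 10], "rotation": [0, 0, 0], "claw": 60},
  {"dp": [0, 0, 0], "rotation": [0, 0, 0], "claw": 60},
])

```text
time_s: 2.58
tool_pos: [0.6014, -0.1934, 0.0974]
eef_rot: [-0.001, 0.097, 0.995, 0.002]
contact_force: [-0.9, 0.1, -0.5]
width: 0.597
```

```bash
python3 - <<'E'
from h import *
s,im,d=snap("wrist"); cv2.imwrite("pics/w2.png",im); C=cam("wrist",s); print(s["tool_pos"],s["qpos"],s["eef_rot"],proj([.5982,-.201,.075],C))
E
```

```text
[ 0.60144072 -0.19344343  0.09740914] [-0.39452103  0.3186161   1.52951328  0.00400538  1.29740052 -1.77295525] [-0.00131517  0.09657446  0.99532195  0.00242075] [[306.37634122 236.68727335]]
```

View pics/w2.png

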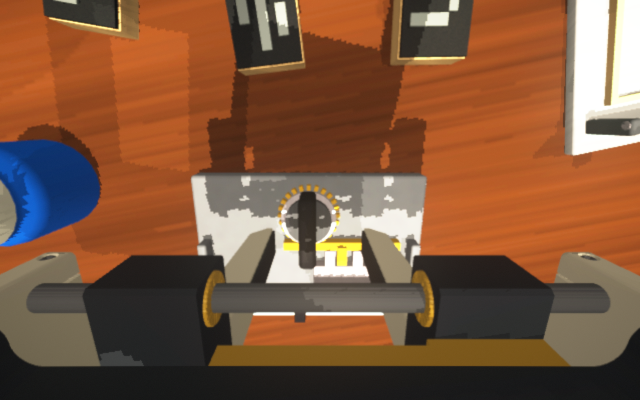

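The bar is vertical at column 308, with its top ends at rows of about 190 and 268. So it is aligned with the tool.

```bash
python3 - <<'E'
from h import *
s=get_state(); C=cam("wrist",s); P=onz([(308,190),(308,268),(308,215)],C,.075); print(P.round(4), P[:2].mean(0))
R=Ro.from_quat(np.r_[s["eef_rot"][1:],s["eef_rot"][0]]).as_matrix(); print(R.T@(P[:2].mean(0)-s["tool_pos"])*1000, R.T@(np.array([.5982,-.201,.067])-s["tool_pos"])*1000)
E
```

```text
[[ 0.5675 -0.1936  0.075 ]
 [ 0.6219 -0.2048  0.075 ]
 [ 0.584  -0.197   0.075 ]] [ 0.59468838 -0.19921966  0.075     ]
[ 5.6648227  -7.0512558  23.30312452] [ 1.85610381 -8.16129345 31.28826839]
```

Emit:
play_rows([
  {"dp": [3, -7.5, 0], "rotation": [0, 0, 0], "claw": 60},
  {"dp": [0, 0, 15], "rotation": [0, 0, 0], "claw": 60},
  {"dp": [0, 0, 14], "rotation": [0, 0, 0], "claw": 60},
  {"dp": [0, 0, 0], "rotation": [0, 0, 0], "claw": 60},
  {"dp": [0, 0, 0], "rotation": [0, 0, 0], "claw": 60},
], force=20)

```text
time_s: 3.05
tool_pos: [0.5987, -0.2015, 0.071]
eef_rot: [0.002, 0.098, 0.995, 0.001]
contact_force: [0.5, 0.2, -0.9]
width: 0.597
```

Emit:
play_rows([
  {"dp": [0, 0, 0], "rotation": [0, 0, 0], "claw": 5},
  {"dp": [0, 0, 0], "rotation": [0, 0, 0], "claw": 5},
  {"dp": [0, 0, 0], "rotation": [0, 0, 0], "claw": 5},
  {"dp": [0, 0, 0], "rotation": [0, 0, 0], "claw": 5},
  {"dp": [0, 0, 0], "rotation": [0, 0, 0], "claw": 5},
  {"dp": [0, 0, 0], "rotation": [0, 0, 0], "claw": 5},
  {"dp": [0, 0, 0], "rotation": [0, 0, 0], "claw": 5},
  {"dp": [0, 0, 0], "rotation": [0, 0, 0], "claw": 5},
], force=20)

```text
time_s: 3.72
tool_pos: [0.5997, -0.2008, 0.0725]
eef_rot: [0.003, 0.098, 0.995, 0.002]
contact_force: [1.4, 4.3, -1.2]
width: 0.127
```

Emit:
play_rows([
  {"dp": [0, 0, 0], "rotation": [0, 0, 6], "claw": 5},
  {"dp": [0, 0, 0], "rotation": [0, 0, 6], "claw": 5},
  {"dp": [0, 0, 0], "rotation": [0, 0, 6], "claw": 5},
  {"dp": [0, 0, 0], "rotation": [0, 0, 6], "claw": 5},
  {"dp": [0, 0, 0], "rotation": [0, 0, 6], "claw": 5},
  {"dp": [0, 0, 0], "rotation": [0, 0, 6], "claw": 5},
], force=20)

```text
time_s: 4.22
tool_pos: [0.5996, -0.201, 0.0725]
eef_rot: [0.002, 0.411, 0.912, 0.002]
contact_force: [-0.1, -0.3, -1.0]
width: 0.127
```

Emit:
play_rows([
  {"dp": [0, 0, 0], "rotation": [0, 0, 6], "claw": 5},
  {"dp": [0, 0, 0], "rotation": [0, 0, 6], "claw": 5},
  {"dp": [0, 0, 0], "rotation": [0, 0, 6], "claw": 5},
  {"dp": [0, 0, 0], "rotation": [0, 0, 6], "claw": 5},
  {"dp": [0, 0, 0], "rotation": [0, 0, 6], "claw": 5},
  {"dp": [0, 0, 0], "rotation": [0, 0, 6], "claw": 5},
  {"dp": [0, 0, 0], "rotation": [0, 0, 6], "claw": 5},
  {"dp": [0, 0, 0], "rotation": [0, 0, 6], "claw": 5},
  {"dp": [0, 0, 0], "rotation": [0, 0, 6], "claw": 5},
  {"dp": [0, 0, 0], "rotation": [0, 0, 6], "claw": 5},
  {"dp": [0, 0, 0], "rotation": [0, 0, 6], "claw": 5},
  {"dp": [0, 0, 0], "rotation": [0, 0, 6], "claw": 5},
], force=20)

```text
time_s: 5.22
tool_pos: [0.599, -0.201, 0.0725]
eef_rot: [0.001, 0.883, 0.469, 0.001]
contact_force: [-0.5, 1.1, 0.1]
width: 0.126
```

Emit:
play_rows([
  {"dp": [0, 0, 0], "rotation": [0, 0, 6], "claw": 5},
  {"dp": [0, 0, 0], "rotation": [0, 0, 5], "claw": 5},
  {"dp": [0, 0, 0], "rotation": [0, 0, 0], "claw": 5},
  {"dp": [0, 0, 0], "rotation": [0, 0, 0], "claw": 5},
], force=20)

```text
time_s: 5.55
tool_pos: [0.5989, -0.2009, 0.0725]
eef_rot: [0.001, 0.927, 0.376, 0.001]
contact_force: [0.8, 0.6, -1.1]
width: 0.123
```

```bash
python3 - <<'E'
from h import *
s,im,d=snap("wrist"); cv2.imwrite("pics/w3.png",im); C=cam("wrist",s); q=s["eef_rot"]; print(s["tool_pos"],s["qpos"],2*np.degrees(np.arctan2(q[2],q[1])),proj([.684,-.228,.027],C),s["torque"])
s,im,d=snap("side"); cv2.imwrite("pics/s3.png",im)
E
```

```text
[ 0.59893561 -0.2009265   0.07245396] [-4.05070412e-01  3.39777917e-01  1.55227288e+00  4.80447227e-04
  1.24677290e+00  3.94202691e-01] 44.196296332537734 [[429.70765584 168.34502309]] [ 0.01833466  0.16482425 -0.01858227]
```

View pics/w3.png

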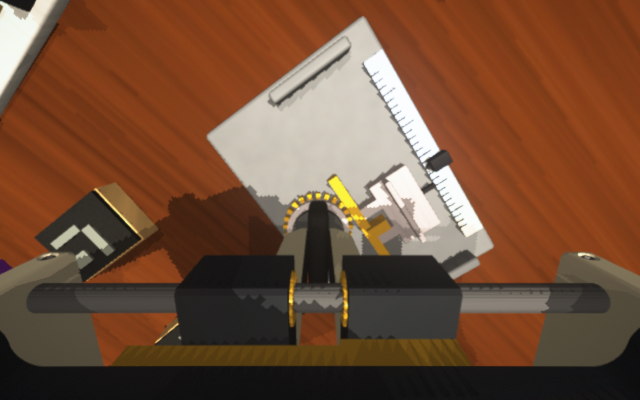

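Still gripping the knob, the wrist camera sees the pointer tip at about (431,186) and the clip at (438,160). The pointer is now past the clip.

```bash
python3 - <<'E'
from h import *
s=get_state(); C=cam("wrist",s); im=cv2.imread("pics/w3.png")
cv2.imwrite("pics/w3c.png",cv2.resize(im[120:250,330:490],None,fx=4.5,fy=4.5,interpolation=cv2.INTER_CUBIC))
P=onz([(432,185.5),(430,164)],C,.027); a=np.radians(-10.3); print(P,(P[0]-P[1])@[-np.sin(a),np.cos(a),0])
E
```

```text
[[ 0.67721022 -0.23878323  0.027     ]
 [ 0.68613796 -0.22575123  0.027     ]] -0.01441829145145385
```

View pics/w3c.png

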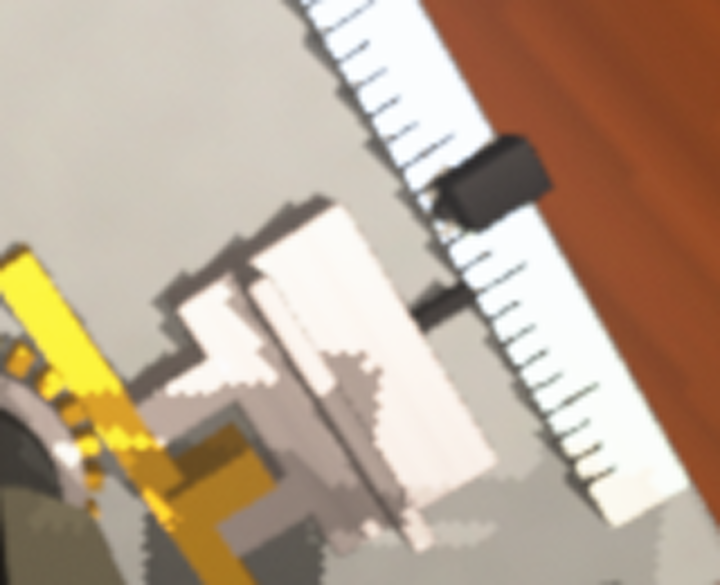

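The pointer is about 13 mm past the clip, so the overshoot is well over 6 mm. I'll come back from that side now.

Emit:
play_rows([
  {"dp": [0, 0, 0], "rotation": [0, 0, -6], "claw": 5},
  {"dp": [0, 0, 0], "rotation": [0, 0, -6], "claw": 5},
  {"dp": [0, 0, 0], "rotation": [0, 0, -6], "claw": 5},
  {"dp": [0, 0, 0], "rotation": [0, 0, -6], "claw": 5},
  {"dp": [0, 0, 0], "rotation": [0, 0, -6], "claw": 5},
  {"dp": [0, 0, 0], "rotation": [0, 0, -6], "claw": 5},
  {"dp": [0, 0, 0], "rotation": [0, 0, 0], "claw": 5},
  {"dp": [0, 0, 0], "rotation": [0, 0, 0], "claw": 5},
], force=20)

```text
time_s: 6.32
tool_pos: [0.5992, -0.2011, 0.0725]
eef_rot: [0.001, 0.751, 0.661, 0.001]
contact_force: [0.9, 0.0, -0.6]
width: 0.13
```

```bash
python3 - <<'E'
from h import *
import pickle
s,im,d=snap("wrist"); C=cam("wrist",s); q=s["eef_rot"]; print(s["tool_pos"],2*np.degrees(np.arctan2(q[2],q[1])))
u,v=proj([.684,-.228,.027],C)[0]; print(u,v)
x0,y0=int(u)-50,int(v)-50; print(x0,y0); pickle.dump((s,x0,y0),open("w4.pkl","wb")); cv2.imwrite("pics/w4.png",im)
cv2.imwrite("pics/w4c.png",cv2.resize(im[max(y0,0):y0+100,x0:x0+100],None,fx=6,fy=6,interpolation=cv2.INTER_CUBIC))
E
```

```text
[ 0.59922017 -0.20113124  0.07252086] 82.72541767477621
433.3455272344771 244.28432276379328
383 194
```

View pics/w4c.png

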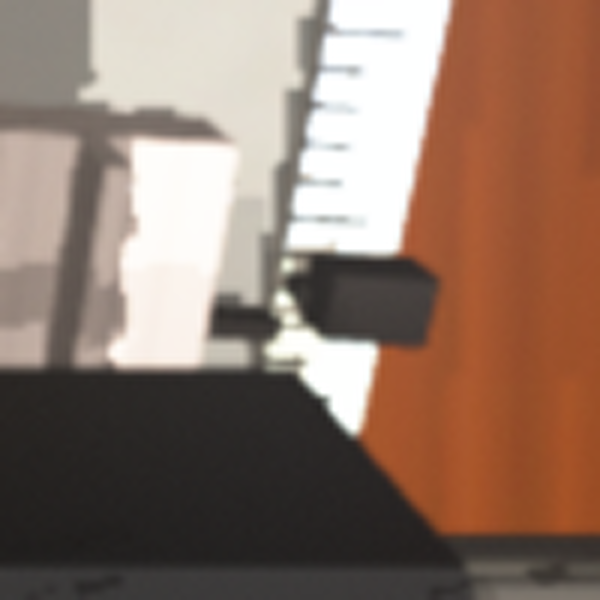

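```bash
python3 - <<'E'
from h import *
import pickle
s,x0,y0=pickle.load(open("w4.pkl","rb")); C=cam("wrist",s); a=np.radians(-10.3); gy=[-np.sin(a),np.cos(a),0]
f=lambda p:np.array([x0+p[0]/6,y0+p[1]/6])
P=onz([f((278,320)),f((295,288)),f((310,258)),f((325,330))],C,.027); print(P,P@gy*1000)
P=onz([f((327,34)),f((292,218))],C,.027); print("5ticks",P@gy*1000, P)
P=onz([f((320,258)),f((330,342)),f((315,258)),f((325,330))],C,.03); print("clip30",P@gy*1000)
E
```

```text
[[ 0.68090918 -0.23016228  0.027     ]
 [ 0.68313847 -0.22598154  0.027     ]
 [ 0.68508826 -0.2220889   0.027     ]
 [ 0.68684844 -0.23233371  0.027     ]] [-104.7051541  -100.19318883  -96.01464739 -105.77963792]
5ticks [-66.73644502 -90.75723098] [[ 0.68755967 -0.19278028  0.027     ]
 [ 0.68292536 -0.21635231  0.027     ]]
clip30 [ -94.72924074 -106.01790058  -94.76143852 -104.40810607]
```

Emit:
play_rows([
  {"dp": [0, 0, 0], "rotation": [0, 0, -4], "claw": 5},
  {"dp": [0, 0, 0], "rotation": [0, 0, -4], "claw": 5},
  {"dp": [0, 0, 0], "rotation": [0, 0, 0], "claw": 5},
  {"dp": [0, 0, 0], "rotation": [0, 0, 0], "claw": 5},
], force=20)

```text
time_s: 6.7
tool_pos: [0.5993, -0.2011, 0.0725]
eef_rot: [0.001, 0.705, 0.709, 0.001]
contact_force: [0.2, 0.5, -0.9]
width: 0.126
```

Emit:
play_rows([
  {"dp": [0, 0, 0], "rotation": [0, 0, 0], "claw": 45},
  {"dp": [0, 0, 0], "rotation": [0, 0, 0], "claw": 45},
  {"dp": [0, 0, 0], "rotation": [0, 0, 0], "claw": 45},
  {"dp": [0, 0, 0], "rotation": [0, 0, 0], "claw": 45},
  {"dp": [0, 0, 0], "rotation": [0, 0, 0], "claw": 45},
], force=20)

```text
time_s: 7.12
tool_pos: [0.5994, -0.2016, 0.0728]
eef_rot: [0.002, 0.708, 0.706, 0.001]
contact_force: [0.2, -0.4, -0.6]
width: 0.427
```

Emit:
play_rows([
  {"dp": [0, 0, -25], "rotation": [0, 0, 0], "claw": 45},
  {"dp": [0, 0, -35], "rotation": [0, 0, 0], "claw": 45},
  {"dp": [-35, 15, -20], "rotation": [0, 0, 0], "claw": 45},
  {"dp": [-35, 15, 0], "rotation": [0, 0, 0], "claw": 45},
  {"dp": [0, 0, 0], "rotation": [0, 0, 0], "claw": 45},
  {"dp": [0, 0, 0], "rotation": [0, 0, 0], "claw": 45},
], force=20)

```text
time_s: 7.62
tool_pos: [0.6267, -0.2718, 0.1521]
eef_rot: [-0.002, 0.708, 0.706, -0.001]
contact_force: [0.2, -0.2, -0.4]
width: 0.449
```

```bash
cat > look.py <<'E'
from h import *
import pickle,sys
n=sys.argv[1]
s,im,d=snap("wrist"); C=cam("wrist",s); q=s["eef_rot"]; print(s["tool_pos"],q,2*np.degrees(np.arctan2(q[2],q[1])))
u,v=proj([.684,-.228,.027],C)[0]; print(u,v)
x0,y0=int(u)-60,max(int(v)-50,0); print(x0,y0); pickle.dump((s,x0,y0),open(n+".pkl","wb")); cv2.imwrite(f"pics/{n}.png",im)
cv2.imwrite(f"pics/{n}c.png",cv2.resize(im[y0:y0+100,x0:x0+100],None,fx=6,fy=6,interpolation=cv2.INTER_CUBIC))
E
python3 look.py w5
```

```text
[ 0.62669159 -0.27177195  0.15206048] [-1.81823244e-03  7.08162152e-01  7.06047200e-01 -6.42109631e-04] 89.82862832146307
377.4998549464433 154.1618719549008
317 104
```

View pics/w5c.png

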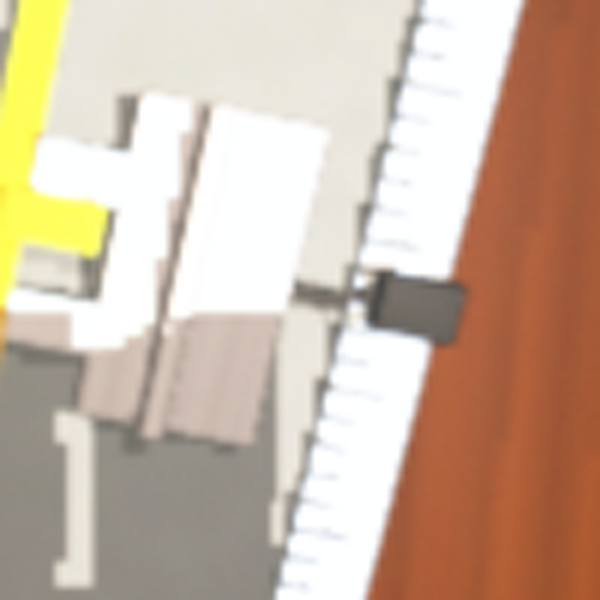

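The picture shows the pointer tip at crop (345,300) and the clip tip at about (365,293). The pointer still looks about 1.4 mm short, so I'll check that by intensity profile in gauge axes.

```bash
cat > prof.py <<'E'
from h import *
import pickle,sys
n=sys.argv[1]; s,x0,y0=pickle.load(open(n+".pkl","rb")); im=cv2.imread(f"pics/{n}.png"); C=cam("wrist",s)
a=np.radians(-10.3); gx=np.array([np.cos(a),np.sin(a),0]); gy=np.array([-np.sin(a),np.cos(a),0])
o=np.array([.684,-.228,.027]); X=np.arange(-14,14,1.); Y=np.arange(8,-10,-.5)
G=o+X[None,:,None]*gx/1000+Y[:,None,None]*gy/1000
p=proj(G.reshape(-1,3),C).reshape(len(Y),len(X),2).astype(np.float32)
g=cv2.remap(cv2.cvtColor(im,cv2.COLOR_BGR2GRAY),p[...,0],p[...,1],cv2.INTER_LINEAR)
print("      "+" ".join("%4d"%x for x in X))
for y,r in zip(Y,g): print("%5.1f "%y+" ".join("%4d"%v for v in r))
E
python3 prof.py w5
```

```text
-14  -13  -12  -11  -10   -9   -8   -7   -6   -5   -4   -3   -2   -1    0    1    2    3    4    5    6    7    8    9   10   11   12   13
  8.0  254  250  239  233  232  232  231  231  231  230  215  211  243  254  255  255  255  254  255  255  255  255  255  255  255  252  220  157
  7.5  255  250  238  232  232  232  231  231  231  230  219  212  247  254  254  254  254  253  253  255  255  255  255  254  254  250  221  157
  7.0  255  250  236  232  232  232  231  231  231  228  218  204  245  253  252  244  239  240  252  254  254  253  253  253  253  246  213  146
  6.5  255  250  235  232  232  232  231  231  231  224  211  196  236  240  233  224  218  218  237  244  249  251  251  236  227  219  186  130
  6.0  255  250  234  232  232  232  231  231  231  219  193  179  212  222  213  187  167  162  207  230  226  211  193  189  190  188  155  114
  5.5  255  250  234  231  231  231  231  231  230  210  174  165  194  203  179  137  112  120  164  173  168  155  141  149  148  139  118   95
  5.0  255  249  235  231  231  231  231  230  229  206  168  169  191  186  156  112
[... 3594 characters left out ...]
0  230  230  230  228  198  157  201  245  255  255  255  255  255  255  255  255  255  255  255  255  249  203  145
 -8.0  191  197  217  229  230  230  231  231  229  201  165  202  245  254  254  254  254  255  255  255  255  255  255  255  255  249  205  145
 -8.5  189  197  218  229  230  231  231  231  229  207  171  198  241  250  252  253  253  254  255  255  255  255  255  255  255  247  207  142
 -9.0  187  195  219  229  230  231  231  231  230  212  177  188  234  245  249  248  247  252  254  255  255  255  255  255  255  247  206  138
 -9.5  188  192  217  229  230  230  231  231  230  216  182  185  231  243  244  240  241  251  255  255  255  255  255  255  255  248  201  132
```

Residual is about 1.2 mm, with the pointer centre at 0.0 and the clip tip at +1.2. I'll regrip and turn 3° more counter-clockwise.

Emit:
play_rows([
  {"dp": [34, -13, 0], "rotation": [0, 0, 0], "claw": 45},
  {"dp": [34, -13, 10], "rotation": [0, 0, 0], "claw": 45},
  {"dp": [0, 0, 0], "rotation": [0, 0, 0], "claw": 45},
  {"dp": [0, 0, 0], "rotation": [0, 0, 0], "claw": 45},
], force=20)

```text
time_s: 8.0
tool_pos: [0.5953, -0.1994, 0.1358]
eef_rot: [-0.006, 0.709, 0.705, -0.003]
contact_force: [0.4, -0.6, -0.0]
width: 0.451
```

Emit:
play_rows([
  {"dp": [-1.7, 3.7, 15], "rotation": [0, 0, -0.6], "claw": 45},
  {"dp": [0, 0, 20], "rotation": [0, 0, 0], "claw": 45},
  {"dp": [0, 0, 18], "rotation": [0, 0, 0], "claw": 45},
  {"dp": [0, 0, 5], "rotation": [0, 0, 0], "claw": 45},
  {"dp": [0, 0, 0], "rotation": [0, 0, 0], "claw": 45},
  {"dp": [0, 0, 0], "rotation": [0, 0, 0], "claw": 45},
], force=20)

```text
time_s: 8.5
tool_pos: [0.6001, -0.2015, 0.0738]
eef_rot: [-0.005, 0.704, 0.71, -0.002]
contact_force: [-0.2, 1.2, -0.3]
width: 0.449
```

Emit:
play_rows([
  {"dp": [0, 0, 0], "rotation": [0, 0, 0], "claw": 5},
  {"dp": [0, 0, 0], "rotation": [0, 0, 0], "claw": 5},
  {"dp": [0, 0, 0], "rotation": [0, 0, 0], "claw": 5},
  {"dp": [0, 0, 0], "rotation": [0, 0, 0], "claw": 5},
  {"dp": [0, 0, 0], "rotation": [0, 0, 0], "claw": 5},
  {"dp": [0, 0, 0], "rotation": [0, 0, 0], "claw": 5},
], force=20)

```text
time_s: 9.0
tool_pos: [0.5995, -0.2034, 0.0768]
eef_rot: [-0.005, 0.704, 0.71, -0.003]
contact_force: [2.2, -0.1, -3.4]
width: 0.128
```

```bash
python3 -c "
from h import *
s=get_state();q=s['eef_rot'];print(s['tool_pos'],q,2*np.degrees(np.arctan2(q[2],q[1])),s['width'])"
```

```text
[ 0.59945153 -0.20335949  0.07683327] [-0.00501833  0.70409179  0.71008334 -0.00334954] 90.48549652793925 0.1277426092799609
```

Emit:
play_rows([
  {"dp": [0, 0, 0], "rotation": [0, 0, -2.8], "claw": 5},
  {"dp": [0, 0, 0], "rotation": [0, 0, 0], "claw": 5},
  {"dp": [0, 0, 0], "rotation": [0, 0, 0], "claw": 5},
], force=20)

```text
time_s: 9.25
tool_pos: [0.5996, -0.2033, 0.0768]
eef_rot: [-0.005, 0.687, 0.727, -0.003]
contact_force: [-0.3, 0.2, -3.2]
width: 0.129
```

```bash
python3 -c "
from h import *
s=get_state();q=s['eef_rot'];print(s['tool_pos'],q,2*np.degrees(np.arctan2(q[2],q[1])),s['width'])"
```

```text
[ 0.59958428 -0.20334545  0.07682455] [-0.00476361  0.68653718  0.7270733  -0.0029029 ] 93.28508113724875 0.1291022312576197
```

Emit:
play_rows([
  {"dp": [0, 0, 0], "rotation": [0, 0, 0], "claw": 45},
  {"dp": [0, 0, 0], "rotation": [0, 0, 0], "claw": 45},
  {"dp": [0, 0, 0], "rotation": [0, 0, 0], "claw": 45},
  {"dp": [0, 0, 0], "rotation": [0, 0, 0], "claw": 45},
  {"dp": [0, 0, 0], "rotation": [0, 0, 0], "claw": 45},
  {"dp": [0, 0, -20], "rotation": [0, 0, 0], "claw": 45},
  {"dp": [0, 0, -35], "rotation": [0, 0, 0], "claw": 45},
  {"dp": [-35, 15, -20], "rotation": [0, 0, 0], "claw": 45},
  {"dp": [-35, 15, 0], "rotation": [0, 0, 0], "claw": 45},
  {"dp": [0, 0, 0], "rotation": [0, 0, 0], "claw": 45},
  {"dp": [0, 0, 0], "rotation": [0, 0, 0], "claw": 45},
], force=20)

```text
time_s: 10.17
tool_pos: [0.6336, -0.272, 0.1527]
eef_rot: [-0.007, 0.687, 0.726, -0.004]
contact_force: [-0.6, 0.8, -0.4]
width: 0.452
```

```bash
python3 look.py w6; python3 prof.py w6 | sed -n '4,31p' | cut -c1-90
```

```text
[ 0.63362035 -0.27195331  0.15272225] [-0.00680422  0.6872214   0.72640678 -0.00369327] 93.17563331183052
374.2009029638203 157.51100081439978
314 107
  7.0  254  247  235  231  232  232  232  232  231  226  208  205  246  254  254  253  252
  6.5  254  247  233  231  232  232  232  232  230  221  202  190  242  253  251  229  215
  6.0  254  246  230  231  232  232  231  231  230  213  180  168  237  239  222  188  174
  5.5  255  247  227  231  232  231  231  231  229  203  163  168  212  215  196  154  132
  5.0  255  247  230  231  231  231  230  230  226  197  163  173  198  208  184  123   90
  4.5  255  248  231  227  229  230  228  222  216  193  160  178  215  216  179  116   89
  4.0  254  246  228  223  224  220  216  211  200  176  153  181  230  221  183  122   86
  3.5  254  245  219  203  206  207  198  179  163  149  140  169  224  221  187  120   82
  3.0  254  236  191  175  182  171  155  138  127  125  128  151  217  201  161  106   78
  2.5  254  234  164  143  140  124  116  108  100  103  114  137  183  164  130   96   81
  2.0  254  232  144  114  105   96   9
[... 898 characters left out ...]
134  135  139  150  178  207  198  196  235  248  238  189  115
 -3.5  186  162  148  143  140  141  143  147  167  195  191  180  222  247  249  216  138
 -4.0  186  161  146  145  145  144  144  146  157  177  168  156  205  245  249  230  161
 -4.5  188  159  144  146  145  145  144  145  149  158  140  152  211  239  245  237  203
 -5.0  190  160  143  145  145  146  145  145  145  145  138  169  221  240  248  245  236
 -5.5  191  162  145  145  146  146  145  145  145  142  136  180  232  248  253  251  248
 -6.0  190  165  148  146  146  146  145  145  145  140  138  191  246  254  254  254  254
 -6.5  189  168  151  146  146  146  145  145  145  139  138  189  249  255  255  255  255
```

The pointer and clip tip now agree within about 0.3 mm, at +1.3 against +1.2. Next are the bed and the blocks.

Emit:
play_rows([
  {"dp": [0, -13, -35], "rotation": [0, 0, 0.6], "claw": 100},
  {"dp": [20, -13, -35], "rotation": [0, 0, 0.6], "claw": 100},
  {"dp": [37, -13, -30], "rotation": [0, 0, 0.6], "claw": 100},
  {"dp": [37, -13, -20], "rotation": [0, 0, 0.6], "claw": 100},
  {"dp": [37, -13, 0], "rotation": [0, 0, 0.6], "claw": 100},
  {"dp": [37, -13, 0], "rotation": [0, 0, 0], "claw": 100},
  {"dp": [37, -13, 0], "rotation": [0, 0, 0], "claw": 100},
  {"dp": [37, -13, 0], "rotation": [0, 0, 0], "claw": 100},
  {"dp": [37, -13, 0], "rotation": [0, 0, 0], "claw": 100},
  {"dp": [37, 0, 0], "rotation": [0, 0, 0], "claw": 100},
  {"dp": [0, 0, 0], "rotation": [0, 0, 0], "claw": 100},
  {"dp": [0, 0, 0], "rotation": [0, 0, 0], "claw": 100},
], force=20)

```text
time_s: 11.22
tool_pos: [0.5022, 0.0551, 0.271]
eef_rot: [-0.012, 0.706, 0.708, -0.003]
contact_force: [-0.3, 0.1, 0.1]
width: 0.998
```

```bash
python3 - <<'E'
from h import *
import pickle
s,im,d=snap("wrist"); C=cam("wrist",s); print(s["tool_pos"],s["eef_rot"]); pickle.dump(s,open("bed.pkl","wb")); cv2.imwrite("pics/bed.png",im)
E
```

```text
[0.50223591 0.05512879 0.27100008] [-0.01160348  0.70614027  0.70796865 -0.00341538]
```

View pics/bed.png

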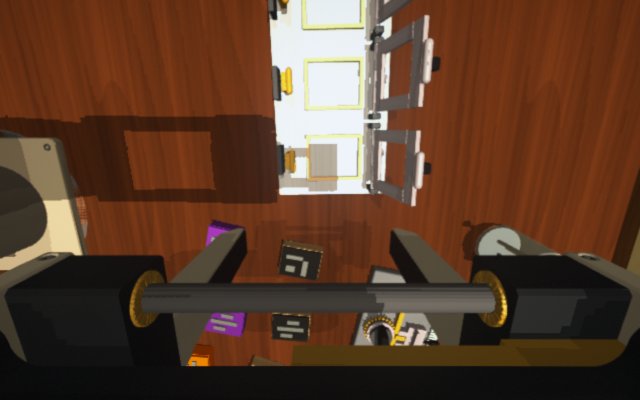

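This shows the pocket rims: pocket 0 at about (334,158), pocket 1 at (334,84), pocket 2 cut off at the top. A block is at (301,260). Next I measure the rims by their yellow colour.

```bash
python3 - <<'E'
from blocks import *; import pickle
s=pickle.load(open("bed.pkl","rb")); im=cv2.imread("pics/bed.png"); C=cam("wrist",s)
hsv=cv2.cvtColor(im,cv2.COLOR_BGR2HSV)
m=((hsv[...,0]>18)&(hsv[...,0]<35)&(hsv[...,1]>60)&(hsv[...,2]>90)).astype(np.uint8)*255
m[:,:297]=0; m[:,372:]=0; m[195:]=0
for c in cv2.findContours(m,0,1)[0]:
    if cv2.contourArea(c)<600: continue
    P=onz(c[:,0],C,.016)[:,:2]*1000; print("rim",cv2.boundingRect(c),np.round(P.min(0),1),np.round(P.max(0),1),cv2.minAreaRect(P.astype(np.float32)))
print(onz([(279,194),(366,193)],C,.01).round(4).tolist(), onz([(279,160),(274,83)],C,.04).round(4).tolist())
blocks(im,C)
E
```

```text
rim (304, 57, 59, 53) [476.8 149.5] [556.  215.2] ((516.309814453125, 182.48196411132812), (78.80867004394531, 64.61688232421875), 1.1721210479736328)
[[0.4365, 0.0259, 0.01], [0.5691, 0.0285, 0.01]] [[0.443, 0.0814, 0.04], [0.4399, 0.1798, 0.04]]
```

Emit:
play_rows([
  {"dp": [-36, -6, 0], "rotation": [0, 0, 0], "claw": 100},
  {"dp": [-36, -6, 0], "rotation": [0, 0, 0], "claw": 100},
  {"dp": [-36, -6, 0], "rotation": [0, 0, 0], "claw": 100},
  {"dp": [-36, -6, 0], "rotation": [0, 0, 0], "claw": 100},
  {"dp": [-36, -6, 0], "rotation": [0, 0, 0], "claw": 100},
  {"dp": [-36, -6, 0], "rotation": [0, 0, 0], "claw": 100},
  {"dp": [-36, 0, 0], "rotation": [0, 0, 0], "claw": 100},
  {"dp": [-36, 0, 0], "rotation": [0, 0, 0], "claw": 100},
  {"dp": [0, 0, 0], "rotation": [0, 0, 0], "claw": 100},
  {"dp": [0, 0, 0], "rotation": [0, 0, 0], "claw": 100},
], force=20)

```text
time_s: 12.1
tool_pos: [0.4589, -0.2536, 0.2642]
eef_rot: [-0.013, 0.708, 0.706, -0.004]
contact_force: [-0.7, 0.2, -0.3]
width: 1.0
```

```bash
python3 - <<'E'
from blocks import *
s,im,d=snap("wrist"); C=cam("wrist",s); cv2.imwrite("pics/b1.png",im); print(s["tool_pos"],s["eef_rot"]); blocks(im,C)
E
```

```text
[ 0.45890403 -0.25357367  0.26415212] [-0.01312784  0.70847404  0.70560093 -0.00441849]
block x 400.0 y -316.7  59x46 long-axis yaw -19.5 [281. 219.]
block x 449.8 y -203.4  59x45 long-axis yaw -4.1 [316. 142.]
block x 467.5 y -83.1  59x46 long-axis yaw -10.2 [330.  44.]
```

```bash
cat > to.py <<'E'
from h import *
import sys
# usage: x y z (mm) yaw of tool x (deg): remaining shift (tool axes now, mm), rotation vector (deg)
def to(x,y,z,yaw,s=None):
    s=s or get_state(); q=s["eef_rot"]; R=Ro.from_quat([q[1],q[2],q[3],q[0]])
    a=np.radians(yaw); X=np.array([np.cos(a),np.sin(a),0]); Z=np.array([0,0,-1.]); T=Ro.from_matrix(np.c_[X,np.cross(Z,X),Z])
    print("pos",(s["tool_pos"]*1000).round(1),"dp",R.inv().apply(np.array([x,y,z])-s["tool_pos"]*1000).round(1),"rot",np.degrees((R.inv()*T).as_rotvec()).round(2),"F",np.round(s["contact_force"],1),"w",round(s["width"]*93,1),"q6",round(s["qpos"][5],2))
if __name__=="__main__": to(*map(float,sys.argv[1:5]))
E
python3 to.py 467.5 -83.1 100 169.8
python3 - <<'E'
from h import *; import pickle
s=pickle.load(open("bed.pkl","rb")); C=cam("wrist",s)
for p in ([(307,135),(361,135),(361,181),(308,178)],[(305,59),(363,58),(364,109),(306,108)]):
    P=onz(p,C,.016)*1000; print(P.round(1).tolist(),P.mean(0).round(1))
E
```

```text
pos [ 458.8 -253.5  264. ] dp [168.5  12.2 165.7] rot [ -0.74  -1.56 -80.  ] F [-0.4  0.6 -0.2] w 93.0 q6 -0.6
[[480.4, 114.2, 16.0], [557.0, 114.5, 16.0], [559.9, 48.2, 16.0], [481.4, 52.2, 16.0]] [519.7  82.3  16. ]
[[478.4, 212.8, 16.0], [555.4, 213.9, 16.0], [559.7, 149.6, 16.0], [479.2, 150.8, 16.0]] [518.2 181.8  16. ]
```

Emit:
play_rows([
  {"dp": [40, 3, 0], "rotation": [-0.7, -1.5, 0], "claw": 100},
  {"dp": [40, 3, 10], "rotation": [0, 0, 0], "claw": 100},
  {"dp": [40, 3, 10], "rotation": [0, 0, 0], "claw": 100},
  {"dp": [38, 3, 10], "rotation": [0, 0, 0], "claw": 100},
  {"dp": [0, 0, 20], "rotation": [0, 0, -7.15], "claw": 80},
  {"dp": [0, 0, 20], "rotation": [0, 0, -7.15], "claw": 80},
  {"dp": [0, 0, 20], "rotation": [0, 0, -7.15], "claw": 80},
  {"dp": [0, 0, 20], "rotation": [0, 0, -7.15], "claw": 80},
  {"dp": [0, 0, 20], "rotation": [0, 0, -7.15], "claw": 80},
  {"dp": [0, 0, 10], "rotation": [0, 0, -7.15], "claw": 80},
  {"dp": [0, 0, 0], "rotation": [0, 0, -7.15], "claw": 80},
  {"dp": [0, 0, 0], "rotation": [0, 0, -7.15], "claw": 80},
], force=25)

```text
time_s: 13.15
tool_pos: [0.4665, -0.0828, 0.1149]
eef_rot: [-0.003, 0.288, 0.957, -0.008]
contact_force: [0.4, 0.2, 0.5]
width: 0.799
```

Emit:
play_rows([
  {"dp": [0, 0, 0], "rotation": [0, 0, -7.15], "claw": 80},
  {"dp": [0, 0, 0], "rotation": [0, 0, -7.15], "claw": 80},
  {"dp": [0, 0, 0], "rotation": [0, 0, 0], "claw": 80},
  {"dp": [0, 0, 0], "rotation": [0, 0, 0], "claw": 80},
], force=25)

```text
time_s: 13.48
tool_pos: [0.4644, -0.0792, 0.1133]
eef_rot: [-0.006, 0.165, 0.986, -0.007]
contact_force: [-0.6, -0.6, -0.1]
width: 0.797
```

```bash
python3 to.py 467.5 -83.1 29 169.8; python3 - <<'E'
from blocks import *
s,im,d=snap("wrist"); C=cam("wrist",s); cv2.imwrite("pics/b2.png",im); blocks(im,C)
c=proj([[.4675,-.0831,.028]],C); print(c)
E
```

```text
pos [464.4 -79.2 113.3] dp [-5.  -1.4 84.3] rot [-0.87 -0.6  -8.74] F [-0.6 -0.6 -0.1] w 74.1 q6 -1.5
block x 466.9 y -82.6  61x46 long-axis yaw -10.5 [316. 216.]
[[316.94731765 215.38866618]]
```

Emit:
play_rows([
  {"dp": [-4, -1, 0], "rotation": [-0.8, -0.6, -4.4], "claw": 80},
  {"dp": [0, 0, 0], "rotation": [0, 0, -4.2], "claw": 80},
  {"dp": [0, 0, 20], "rotation": [0, 0, 0], "claw": 80},
  {"dp": [0, 0, 20], "rotation": [0, 0, 0], "claw": 80},
  {"dp": [0, 0, 0], "rotation": [0, 0, 0], "claw": 80},
  {"dp": [0, 0, 0], "rotation": [0, 0, 0], "claw": 80},
], force=25)

```text
time_s: 14.03
tool_pos: [0.4698, -0.0805, 0.0748]
eef_rot: [0.003, 0.096, 0.995, -0.001]
contact_force: [0.1, -0.1, 0.2]
width: 0.802
```

```bash
python3 to.py 467.2 -82.8 29 169.6
```

```text
pos [469.8 -80.5  74.8] dp [ 2.3 -2.7 45.8] rot [-0.07  0.35 -0.66] F [ 0.1 -0.1  0.2] w 74.6 q6 -1.65
```

Emit:
play_rows([
  {"dp": [2.3, -2.6, 10], "rotation": [0, 0.3, -0.6], "claw": 80},
  {"dp": [0, 0, 17], "rotation": [0, 0, 0], "claw": 80},
  {"dp": [0, 0, 15], "rotation": [0, 0, 0], "claw": 80},
  {"dp": [0, 0, 2], "rotation": [0, 0, 0], "claw": 80},
  {"dp": [0, 0, 0], "rotation": [0, 0, 0], "claw": 80},
], force=30)

```text
time_s: 14.45
tool_pos: [0.4692, -0.0836, 0.0327]
eef_rot: [0.003, 0.093, 0.996, -0.001]
contact_force: [-0.2, -0.0, 0.1]
width: 0.8
```

Emit:
play_rows([
  {"dp": [0, 0, 0], "rotation": [0, 0, 0], "claw": 35},
  {"dp": [0, 0, 0], "rotation": [0, 0, 0], "claw": 35},
  {"dp": [0, 0, 0], "rotation": [0, 0, 0], "claw": 35},
  {"dp": [0, 0, 0], "rotation": [0, 0, 0], "claw": 35},
  {"dp": [0, 0, 0], "rotation": [0, 0, 0], "claw": 35},
], force=30)

```text
time_s: 14.87
tool_pos: [0.4712, -0.0844, 0.0363]
eef_rot: [0.005, 0.093, 0.996, -0.002]
contact_force: [-0.0, 0.0, -0.5]
width: 0.53
```

```bash
python3 to.py 467.2 -82.8 29 169.6
```

```text
pos [471.2 -84.4  36.3] dp [4.3 0.8 7.2] rot [-0.13  0.53 -0.28] F [-0.   0.  -0.5] w 49.3 q6 -1.67
```

Emit:
play_rows([
  {"dp": [1, 0, 0.7], "rotation": [0, 0, 0], "claw": 70},
  {"dp": [1, 0, 0.7], "rotation": [0, 0, 0], "claw": 70},
  {"dp": [2, 0, 5], "rotation": [0, 0.4, 0], "claw": 70},
  {"dp": [1, 0, 3], "rotation": [0, 0, 0], "claw": 40},
  {"dp": [0.4, 0, 0.8], "rotation": [0, 0, 0], "claw": 40},
  {"dp": [0.4, 0, 0.8], "rotation": [0, 0, 0], "claw": 40},
  {"dp": [0.4, 0, 0.8], "rotation": [0, 0, 0], "claw": 40},
  {"dp": [0.4, 0, 0.8], "rotation": [0, 0, 0], "claw": 40},
], force=30)

```text
time_s: 15.53
tool_pos: [0.4659, -0.0834, 0.0253]
eef_rot: [0.002, 0.093, 0.996, -0.001]
contact_force: [-4.0, 1.9, 10.2]
width: 0.534
```

```bash
python3 to.py 467.2 -82.8 29 169.6
```

```text
pos [465.9 -83.4  25.3] dp [-1.2  0.9 -3.7] rot [-0.14  0.26 -0.28] F [-4.   1.9 10.2] w 49.6 q6 -1.67
```

Emit:
play_rows([
  {"dp": [0, 0, -20], "rotation": [0, 0, 0], "claw": 40},
  {"dp": [0, 0, -35], "rotation": [0, 0, 0], "claw": 40},
  {"dp": [0, 0, -35], "rotation": [0, 0, 0], "claw": 40},
  {"dp": [0, 0, 0], "rotation": [0, 0, 0], "claw": 40},
], force=35)

```text
time_s: 15.87
tool_pos: [0.4622, -0.0822, 0.1151]
eef_rot: [-0.002, 0.093, 0.996, -0.001]
contact_force: [2.0, -0.6, -0.4]
width: 0.533
```

```bash
python3 to.py 518 82 110 181.2
```

```text
pos [462.2 -82.2 115.1] dp [-24.5 171.7   4.8] rot [ -0.07  -0.24 -11.87] F [ 2.  -0.6 -0.4] w 49.6 q6 -1.67
```

Emit:
play_rows([
  {"dp": [-6, 34, 0], "rotation": [0, 0, 0], "claw": 40},
  {"dp": [-6, 34, 0], "rotation": [0, 0, 0], "claw": 40},
  {"dp": [-5, 34, 0], "rotation": [0, 0, 0], "claw": 40},
  {"dp": [-4, 34, 0], "rotation": [0, 0, 0], "claw": 40},
  {"dp": [-4, 30, 0], "rotation": [0, 0, 0], "claw": 40},
  {"dp": [0, 0, 0], "rotation": [0, 0, -6], "claw": 40},
  {"dp": [0, 0, 0], "rotation": [0, 0, -6], "claw": 40},
  {"dp": [0, 0, 0], "rotation": [0, 0, 0], "claw": 40},
  {"dp": [0, 0, 0], "rotation": [0, 0, 0], "claw": 40},
], force=35)

```text
time_s: 16.62
tool_pos: [0.5211, 0.0828, 0.114]
eef_rot: [0.0, -0.011, 1.0, -0.001]
contact_force: [-1.0, 0.2, -1.3]
width: 0.531
```

```bash
python3 to.py 518 82 70 181.2; python3 - <<'E'
from h import *
import pickle
s,im,d=snap("wrist"); C=cam("wrist",s); pickle.dump(s,open("p0.pkl","wb")); cv2.imwrite("pics/p0.png",im)
E
```

```text
pos [521.1  82.8 114. ] dp [ 3.1 -0.6 44. ] rot [-0.13  0.01  0.08] F [-1.   0.2 -1.3] w 49.4 q6 -1.53
```

View pics/p0.png

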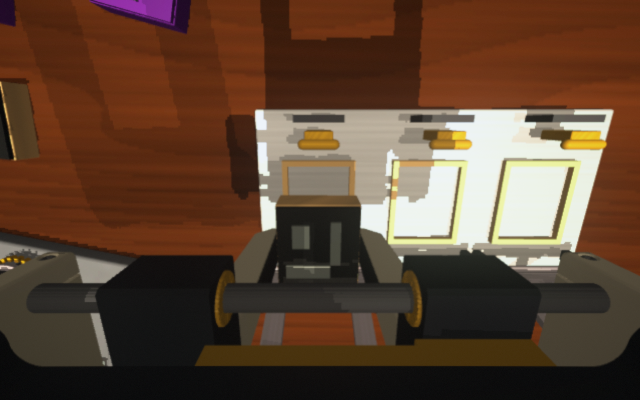

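The picture shows the pocket 1 and 2 rims in full (boxes around (427,202) and (537,202)), the pocket 0 front rim from (281,161) to (354,161), and the block held above it. I'll fit the rims by colour.

```bash
python3 - <<'E'
from h import *; import pickle
s=pickle.load(open("p0.pkl","rb")); C=cam("wrist",s); im=cv2.imread("pics/p0.png")
hsv=cv2.cvtColor(im,cv2.COLOR_BGR2HSV)
m=((hsv[...,0]>15)&(hsv[...,0]<38)&(hsv[...,1]>45)).astype(np.uint8); m[:154]=0; m[250:]=0; m[:,:375]=0; m[:,600:]=0
n,l,st,_=cv2.connectedComponentsWithStats(m)
for i in range(1,n):
    if st[i,4]<200: continue
    c=cv2.findContours((l==i).astype(np.uint8),0,1)[0][0][:,0]; P=onz(c,C,.016)[:,:2]*1000
    print(st[i],cv2.minAreaRect(P.astype(np.float32)))
f=lambda p:onz(p,C,.016)[:,:2].round(4)*1000
print("p0 front",f([(281,161),(354,161)]).tolist()); print("p1",f([(392,160),(467,161),(458,243),(387,245)]).tolist()); print("p2",f([(507,160),(580,161),(567,243),(493,243)]).tolist())
E
```

```text
[ 375  159   93   91 2435] ((519.0720825195312, 176.16746520996094), (87.4321517944336, 78.36148834228516), 1.3466519117355347)
[ 488  159   93   87 2740] ((514.52099609375, 280.7823486328125), (83.06412506103516, 70.73396301269531), 1.3741120100021362)
p0 front [[480.0, 48.599999999999994], [478.6, 113.60000000000001]]
p1 [[476.9, 147.29999999999998], [476.3, 214.0], [555.4, 218.6], [559.2, 150.2]]
p2 [[474.6, 249.20000000000002], [474.1, 313.90000000000003], [552.9, 323.29999999999995], [554.6, 252.3]]
```

```bash
python3 - <<'E'
from h import *; import pickle
s=pickle.load(open("p0.pkl","rb")); C=cam("wrist",s); P=onz([(276,207),(360,206),(277,196.5),(360,196)],C,.1167)*1000; print(s["tool_pos"],P)
print(onz([(277,196.5),(360,196)],C,.0887)*1000)
E
python3 to.py 518 82 48 181.3
```

```text
[0.5210844  0.08278058 0.11402144] [[491.37026338  58.67195116 116.7       ]
 [489.72507921 105.0221223  116.7       ]
 [485.3448216   59.32751611 116.7       ]
 [484.02048093 104.65902953 116.7       ]]
[[493.00479434  55.18827106  88.7       ]
 [491.42717672 109.18932684  88.7       ]]
pos [520.9  82.6 113.9] dp [ 2.9 -0.4 65.9] rot [-0.13 -0.   -0.05] F [-0.2  0.2 -0.8] w 49.7 q6 -1.53
```

Emit:
play_rows([
  {"dp": [3, -0.5, 10], "rotation": [0, 0, 0], "claw": 40},
  {"dp": [0, 0, 20], "rotation": [0, 0, 0], "claw": 40},
  {"dp": [0, 0, 20], "rotation": [0, 0, 0], "claw": 40},
  {"dp": [0, 0, 8], "rotation": [0, 0, 0], "claw": 40},
  {"dp": [0, 0, 0], "rotation": [0, 0, 0], "claw": 40},
], force=35)

```text
time_s: 17.08
tool_pos: [0.5174, 0.0793, 0.0524]
eef_rot: [0.001, -0.004, 1.0, -0.001]
contact_force: [-0.3, -0.6, -2.5]
width: 0.536
```

```bash
python3 to.py 518 82 36 181.3
```

```text
pos [517.4  79.3  52.4] dp [-0.6  2.8 16.4] rot [-0.15  0.09 -0.89] F [-0.3 -0.6 -2.5] w 49.8 q6 -1.52
```

Emit:
play_rows([
  {"dp": [-0.6, 3, 1], "rotation": [0, 0, -0.9], "claw": 40},
  {"dp": [0, 0.2, 5], "rotation": [0, 0, 0], "claw": 40},
  {"dp": [0, 0, 0.5], "rotation": [0, 0, 0], "claw": 40},
], force=35)

```text
time_s: 17.33
tool_pos: [0.5175, 0.0819, 0.0457]
eef_rot: [0.0, -0.01, 1.0, -0.001]
contact_force: [1.2, 0.0, -1.6]
width: 0.534
```

```bash
python3 to.py 518 82 36 181.3
```

```text
pos [517.5  81.9  45.7] dp [-0.5  0.2  9.7] rot [-0.16  0.04 -0.1 ] F [ 1.2  0.  -1.6] w 49.7 q6 -1.53
```

Emit:
play_rows([
  {"dp": [-0.5, 0.2, 4], "rotation": [0, 0, 0], "claw": 40},
  {"dp": [0, 0, 4], "rotation": [0, 0, 0], "claw": 40},
  {"dp": [0, 0, 2], "rotation": [0, 0, 0], "claw": 40},
  {"dp": [0, 0, 1], "rotation": [0, 0, 0], "claw": 40},
], force=35)

```text
time_s: 17.67
tool_pos: [0.5199, 0.0823, 0.0359]
eef_rot: [0.002, -0.01, 1.0, -0.001]
contact_force: [-0.7, -0.3, -0.2]
width: 0.535
```

```bash
python3 to.py 518 82 36 181.3
```

```text
pos [519.9  82.3  35.9] dp [ 1.9 -0.3 -0.1] rot [-0.15  0.25 -0.11] F [-0.7 -0.3 -0.2] w 49.8 q6 -1.53
```

Emit:
play_rows([
  {"dp": [2, 0, 0.8], "rotation": [0, 0, 0], "claw": 40},
  {"dp": [0.5, 0, 0.8], "rotation": [0, 0, 0], "claw": 62},
  {"dp": [0.3, 0, 0.5], "rotation": [0, 0, 0], "claw": 62},
  {"dp": [0.3, 0, 0.5], "rotation": [0, 0, 0], "claw": 62},
  {"dp": [0, 0, 0], "rotation": [0, 0, 0], "claw": 62},
  {"dp": [0, 0, -12], "rotation": [0, 0, 0], "claw": 62},
  {"dp": [0, 0, -25], "rotation": [0, 0, 0], "claw": 62},
  {"dp": [0, 0, -35], "rotation": [0, 0, 0], "claw": 62},
  {"dp": [0, 0, -35], "rotation": [0, 0, 0], "claw": 62},
  {"dp": [0, 0, 0], "rotation": [0, 0, 0], "claw": 62},
  {"dp": [0, 0, 0], "rotation": [0, 0, 0], "claw": 62},
], force=30)

```text
time_s: 18.58
tool_pos: [0.515, 0.0825, 0.148]
eef_rot: [0.002, -0.01, 1.0, -0.001]
contact_force: [-0.0, 0.8, -0.6]
width: 0.619
```

```bash
python3 - <<'E'
from h import *
import pickle
s,im,d=snap("wrist"); C=cam("wrist",s); pickle.dump(s,open("p1.pkl","wb")); cv2.imwrite("pics/p1.png",im); print(s["tool_pos"],s["eef_rot"])
K,k1,R,o=C
# heights around pocket0 from depth
g=np.array([[x,y,.038] for x in (.492,.519,.545) for y in (.062,.082,.102)]); p=proj(g,C); 
for gg,(u,v) in zip(g,p):
    r=rays([(u,v)],C)[0]; z=d[int(v),int(u)]; X=o+r*z; print(gg[:2],np.round((u,v)),X.round(4),im[int(v),int(u)])
E
python3 to.py 450 -203 100 176
```

```text
[0.51497666 0.08250667 0.14798873] [ 0.00168463 -0.010377    0.99994389 -0.00130439]
[0.492 0.062] [297. 178.] [0.4924 0.0619 0.036 ] [28 32 33]
[0.492 0.082] [318. 179.] [0.4923 0.082  0.0366] [31 34 35]
[0.492 0.102] [339. 179.] [0.4923 0.1021 0.0365] [34 38 38]
[0.519 0.062] [297. 205.] [0.5196 0.0619 0.0362] [40 45 46]
[0.519 0.082] [318. 206.] [0.5194 0.082  0.0366] [42 46 47]
[0.519 0.102] [338. 206.] [0.5192 0.1021 0.0372] [45 50 50]
[0.545 0.062] [297. 230.] [0.5462 0.0618 0.0351] [44 50 51]
[0.545 0.082] [317. 231.] [0.5454 0.082  0.0371] [47 53 53]
[0.545 0.102] [337. 231.] [0.5455 0.1021 0.0369] [48 53 54]
pos [515.9  82.6 148.8] dp [  72.1 -284.    49.2] rot [-0.13  0.32  5.19] F [ 0.9  0.5 -0. ] w 57.5 q6 -1.53
```

Emit:
play_rows([
  {"dp": [10, -36, 0], "rotation": [0, 0, 0], "claw": 80},
  {"dp": [10, -36, 0], "rotation": [0, 0, 0], "claw": 80},
  {"dp": [10, -36, 0], "rotation": [0, 0, 0], "claw": 80},
  {"dp": [10, -36, 0], "rotation": [0, 0, 0], "claw": 80},
  {"dp": [10, -36, 5], "rotation": [0, 0, 0], "claw": 80},
  {"dp": [10, -36, 10], "rotation": [0, 0, 0], "claw": 80},
  {"dp": [8, -36, 10], "rotation": [0, 0, 0], "claw": 80},
  {"dp": [0, -26, 10], "rotation": [0, 0, 5], "claw": 80},
  {"dp": [0, 0, 0], "rotation": [0, 0, 0], "claw": 80},
  {"dp": [0, 0, 0], "rotation": [0, 0, 0], "claw": 80},
], force=30)

```text
time_s: 19.47
tool_pos: [0.4485, -0.2055, 0.1079]
eef_rot: [0.001, 0.032, 0.999, 0.001]
contact_force: [0.3, 0.6, 1.0]
width: 0.802
```

```bash
python3 - <<'E'
from blocks import *
from to import to
s,im,d=snap("wrist"); C=cam("wrist",s); cv2.imwrite("pics/b3.png",im); 
for b in blocks(im,C): to(b[0],b[1],28,180+b[4],s)
E
```

```text
block x 437.0 y -202.3  46x36 long-axis yaw 86.3 [322. 195.]
block x 399.7 y -316.5  60x47 long-axis yaw -19.7 [184. 169.]
pos [ 448.5 -205.5  107.9] dp [11.8  2.4 79.9] rot [-4.000e-02  1.600e-01 -8.997e+01] F [0.3 0.6 1. ] w 74.6 q6 -2.04
pos [ 448.5 -205.5  107.9] dp [  41.8 -114.    79.7] rot [ 0.09  0.12 16.07] F [0.3 0.6 1. ] w 74.6 q6 -2.04
```

Emit:
play_rows([
  {"dp": [-1, 2.4, 10], "rotation": [0, 0, 0], "claw": 80},
  {"dp": [0, 0, 20], "rotation": [0, 0, 0], "claw": 80},
  {"dp": [0, 0, 18], "rotation": [0, 0, 0], "claw": 80},
  {"dp": [0, 0, 0], "rotation": [0, 0, 0], "claw": 80},
], force=30)

```text
time_s: 19.85
tool_pos: [0.4516, -0.1987, 0.0581]
eef_rot: [0.002, 0.028, 1.0, 0.0]
contact_force: [-0.6, 0.5, -0.4]
width: 0.801
```

```bash
python3 to.py 449.8 -203 28 175.9
```

```text
pos [ 451.6 -198.7   58.1] dp [ 1.7 -4.5 30.1] rot [0.06 0.26 0.88] F [-0.6  0.5 -0.4] w 74.5 q6 -2.04
```

Emit:
play_rows([
  {"dp": [2, -4.3, 8], "rotation": [0, 0.2, 0.9], "claw": 80},
  {"dp": [1, 0, 12], "rotation": [0, 0, 0], "claw": 80},
  {"dp": [0.5, 0, 6], "rotation": [0, 0, 0], "claw": 80},
  {"dp": [0.5, 0, 2], "rotation": [0, 0, 0], "claw": 80},
  {"dp": [0.4, 0, 0.7], "rotation": [0, 0, 0], "claw": 80},
], force=30)

```text
time_s: 20.27
tool_pos: [0.4479, -0.1996, 0.0275]
eef_rot: [0.0, 0.034, 0.999, 0.001]
contact_force: [0.4, 0.6, 0.4]
width: 0.801
```

```bash
python3 to.py 449.8 -203 28 175.9
```

```text
pos [ 447.9 -199.6   27.5] dp [-2.1 -3.2 -0.5] rot [0.09 0.05 0.25] F [0.4 0.6 0.4] w 74.5 q6 -2.03
```

Emit:
play_rows([
  {"dp": [-2, -3.2, 0.4], "rotation": [0, 0, 0.2], "claw": 40},
  {"dp": [0.2, 0, 0.5], "rotation": [0, 0, 0], "claw": 40},
  {"dp": [0.2, 0, 0.5], "rotation": [0, 0, 0], "claw": 40},
  {"dp": [0.2, 0, 0.5], "rotation": [0, 0, 0], "claw": 40},
  {"dp": [0.2, 0, 0.3], "rotation": [0, 0, 0], "claw": 40},
  {"dp": [0.2, 0, 0.3], "rotation": [0, 0, 0], "claw": 40},
], force=30)

```text
time_s: 20.77
tool_pos: [0.4502, -0.2043, 0.0268]
eef_rot: [0.002, 0.036, 0.999, 0.0]
contact_force: [-0.1, 1.5, 2.2]
width: 0.537
```

```bash
python3 to.py 449.8 -203 28 175.9
```

```text
pos [ 450.2 -204.3   26.8] dp [ 0.5  1.2 -1.2] rot [ 0.02  0.23 -0.  ] F [-0.1  1.5  2.2] w 50.0 q6 -2.03
```

Emit:
play_rows([
  {"dp": [0, 0, -20], "rotation": [0, 0, 0], "claw": 40},
  {"dp": [0, 0, -35], "rotation": [0, 0, 0], "claw": 40},
  {"dp": [0, 0, -35], "rotation": [0, 0, 0], "claw": 40},
  {"dp": [0, 0, 0], "rotation": [0, 0, 0], "claw": 40},
], force=35)

```text
time_s: 21.1
tool_pos: [0.447, -0.2028, 0.117]
eef_rot: [-0.001, 0.036, 0.999, 0.002]
contact_force: [1.2, -1.2, 1.0]
width: 0.535
```

```bash
python3 to.py 517 182 115 181.3
```

```text
pos [ 447.  -202.8  117. ] dp [-42.2 388.8   3.3] rot [ 0.22 -0.16 -5.41] F [ 1.2 -1.2  1. ] w 49.7 q6 -2.03
```

Emit:
play_rows([
  {"dp": [-4, 35, 0], "rotation": [0, 0, 0], "claw": 40},
  {"dp": [-4, 35, 0], "rotation": [0, 0, 0], "claw": 40},
  {"dp": [-4, 35, 0], "rotation": [0, 0, 0], "claw": 40},
  {"dp": [-4, 35, 0], "rotation": [0, 0, 0], "claw": 40},
  {"dp": [-4, 35, 0], "rotation": [0, 0, 0], "claw": 40},
  {"dp": [-4, 35, 0], "rotation": [0, 0, 0], "claw": 40},
  {"dp": [-4, 35, 0], "rotation": [0, 0, 0], "claw": 40},
  {"dp": [-4, 35, 0], "rotation": [0, 0, 0], "claw": 40},
  {"dp": [-4, 35, 0], "rotation": [0, 0, 0], "claw": 40},
  {"dp": [-2, 35, 0], "rotation": [0, 0, -2.5], "claw": 40},
  {"dp": [0, 26, 0], "rotation": [0, 0, -2.5], "claw": 40},
  {"dp": [0, 0, 0], "rotation": [0, 0, 0], "claw": 40},
], force=35)

```text
time_s: 22.1
tool_pos: [0.5165, 0.1827, 0.1196]
eef_rot: [0.005, -0.005, 1.0, -0.0]
contact_force: [0.3, 0.1, -1.5]
width: 0.53
```

```bash
python3 to.py 517.5 182 60 181.3
```

```text
pos [516.5 182.7 119.6] dp [-0.5 -0.7 59.6] rot [-0.04  0.55 -0.7 ] F [ 0.3  0.1 -1.5] w 49.3 q6 -1.33
```

Emit:
play_rows([
  {"dp": [-0.5, -0.7, 10], "rotation": [0, 0.5, -0.7], "claw": 40},
  {"dp": [0, 0, 20], "rotation": [0, 0, 0], "claw": 40},
  {"dp": [0, 0, 20], "rotation": [0, 0, 0], "claw": 40},
  {"dp": [0, 0, 8], "rotation": [0, 0, 0], "claw": 40},
  {"dp": [0, 0, 0], "rotation": [0, 0, 0], "claw": 40},
  {"dp": [0, 0, 0.5], "rotation": [0, 0, 0], "claw": 40},
], force=35)

```text
time_s: 22.6
tool_pos: [0.5164, 0.18, 0.0557]
eef_rot: [-0.001, -0.013, 1.0, -0.001]
contact_force: [0.4, -0.0, 0.0]
width: 0.537
```

```bash
python3 to.py 517.5 182 37 181.3
```

```text
pos [516.4 180.   55.7] dp [-1.2  2.1 18.7] rot [-0.12 -0.12  0.16] F [ 0.4 -0.   0. ] w 49.9 q6 -1.35
```

Emit:
play_rows([
  {"dp": [-1, 2.2, 4], "rotation": [0, 0, 0], "claw": 40},
  {"dp": [0, 0, 6], "rotation": [0, 0, 0], "claw": 40},
  {"dp": [0, 0, 1.5], "rotation": [0, 0, 0], "claw": 40},
  {"dp": [0, 0, 0.5], "rotation": [0, 0, 0], "claw": 40},
], force=35)

```text
time_s: 22.93
tool_pos: [0.5191, 0.181, 0.0448]
eef_rot: [0.0, -0.012, 1.0, -0.001]
contact_force: [-0.0, 0.7, 0.2]
width: 0.536
```

```bash
python3 to.py 517.5 182 37 181.3
```

```text
pos [519.1 181.   44.8] dp [1.6 1.1 7.8] rot [-0.1   0.03  0.02] F [-0.   0.7  0.2] w 49.9 q6 -1.35
```

Emit:
play_rows([
  {"dp": [1.8, 1.1, 3], "rotation": [0, 0, 0], "claw": 40},
  {"dp": [0.4, 0, 3], "rotation": [0, 0, 0], "claw": 40},
  {"dp": [0.4, 0, 2], "rotation": [0, 0, 0], "claw": 40},
  {"dp": [0.4, 0, 1], "rotation": [0, 0, 0], "claw": 40},
], force=35)

```text
time_s: 23.27
tool_pos: [0.5172, 0.1825, 0.0368]
eef_rot: [0.002, -0.012, 1.0, -0.001]
contact_force: [-3.8, -2.7, 10.8]
width: 0.531
```

```bash
python3 to.py 517.5 182 37 181.3
```

```text
pos [517.2 182.5  36.8] dp [-0.3 -0.5 -0.2] rot [-0.06  0.2   0.03] F [-3.8 -2.7 10.8] w 49.4 q6 -1.35
```

On the floor at the expected height (36.8 mm, with contact), so I release and go for the last block.

Emit:
play_rows([
  {"dp": [0, 0, 0], "rotation": [0, 0, 0], "claw": 62},
  {"dp": [0, 0, 0], "rotation": [0, 0, 0], "claw": 62},
  {"dp": [0, 0, 0], "rotation": [0, 0, 0], "claw": 62},
  {"dp": [0, 0, -12], "rotation": [0, 0, 0], "claw": 62},
  {"dp": [0, 0, -25], "rotation": [0, 0, 0], "claw": 62},
  {"dp": [0, 0, -35], "rotation": [0, 0, 0], "claw": 62},
  {"dp": [0, 0, -35], "rotation": [0, 0, 0], "claw": 62},
  {"dp": [0, 0, 0], "rotation": [0, 0, 0], "claw": 62},
], force=30)

```text
time_s: 23.93
tool_pos: [0.5145, 0.1823, 0.1486]
eef_rot: [-0.001, -0.012, 1.0, -0.001]
contact_force: [0.5, 0.5, 0.5]
width: 0.62
```

```bash
cat > flat.py <<'E'
from h import *
import sys
s,im,d=snap("wrist"); C=cam("wrist",s); o=C[3]; cv2.imwrite("pics/flat.png",im)
for n,cx,cy in (("p0",.519,.082),("p1",.517,.182),("p2",.5145,.282)):
    out=[]
    for dx in (-.026,0,.026):
        for dy in (-.019,0,.019):
            u,v=proj([cx+dx,cy+dy,.038],C)[0]
            if 0<=u<639 and 0<=v<399: out.append("%.1f"%(1000*(o+rays([(u,v)],C)[0]*d[int(v),int(u)])[2]))
    print(n,out)
E
python3 flat.py; python3 to.py 400 -316.6 110 160.4
```

```text
p0 ['36.4', '35.7', '35.2', '37.1', '36.4', '36.9', '37.3', '37.1', '37.2']
p1 ['35.3', '36.7', '36.0', '36.7', '39.0', '36.7', '37.2', '35.2', '35.4']
p2 ['10.2', '11.0', '16.3', '9.7', '10.6', '16.7', '13.9', '12.9', '16.4']
pos [513.6 182.1 146. ] dp [ 125.3 -495.7   37.7] rot [-0.19 -0.18 20.96] F [ 0.2  0.4 -0.3] w 57.7 q6 -1.35
```

Emit:
play_rows([
  {"dp": [9, -35, 0], "rotation": [0, 0, 0], "claw": 80},
  {"dp": [9, -35, 0], "rotation": [0, 0, 0], "claw": 80},
  {"dp": [9, -35, 0], "rotation": [0, 0, 0], "claw": 80},
  {"dp": [9, -35, 0], "rotation": [0, 0, 0], "claw": 80},
  {"dp": [9, -35, 0], "rotation": [0, 0, 0], "claw": 80},
  {"dp": [9, -35, 0], "rotation": [0, 0, 0], "claw": 80},
  {"dp": [9, -35, 0], "rotation": [0, 0, 0], "claw": 80},
  {"dp": [9, -35, 0], "rotation": [0, 0, 0], "claw": 80},
  {"dp": [9, -35, 0], "rotation": [0, 0, 0], "claw": 80},
  {"dp": [9, -35, 0], "rotation": [0, 0, 0], "claw": 80},
  {"dp": [9, -35, 0], "rotation": [0, 0, 0], "claw": 80},
  {"dp": [9, -35, 0], "rotation": [0, 0, 0], "claw": 80},
], force=30)

```text
time_s: 24.98
tool_pos: [0.4106, -0.2499, 0.1453]
eef_rot: [-0.001, -0.018, 1.0, 0.001]
contact_force: [1.2, 0.1, -0.8]
width: 0.8
```

Emit:
play_rows([
  {"dp": [10, -35, 10], "rotation": [0, 0, 0], "claw": 80},
  {"dp": [5, -20, 10], "rotation": [0, 0, 0], "claw": 80},
  {"dp": [0, 0, 10], "rotation": [0, 0, 7], "claw": 80},
  {"dp": [0, 0, 0], "rotation": [0, 0, 7], "claw": 80},
  {"dp": [0, 0, 0], "rotation": [0, 0, 6.5], "claw": 80},
  {"dp": [0, 0, 0], "rotation": [0, 0, 0], "claw": 80},
  {"dp": [0, 0, 0], "rotation": [0, 0, 0], "claw": 80},
], force=30)

```text
time_s: 25.57
tool_pos: [0.3906, -0.3156, 0.1115]
eef_rot: [-0.003, 0.17, 0.985, 0.0]
contact_force: [0.3, -0.0, 0.3]
width: 0.8
```

```bash
python3 - <<'E'
from blocks import *
from to import to
s,im,d=snap("wrist"); C=cam("wrist",s); cv2.imwrite("pics/b4.png",im); blocks(im,C); to(400,-316.6,58,160.4,s); print(proj([.4,-.3166,.028],C))
E
```

```text
block x 389.7 y -314.7  46x41 long-axis yaw 69.1 [316. 204.]
pos [ 390.6 -315.6  111.5] dp [-9.5  2.2 53.4] rot [-0.   -0.33  0.01] F [ 0.3 -0.   0.3] w 74.4 q6 -2.01
[[320.89060983 220.95609089]]
```

Emit:
play_rows([
  {"dp": [-9.5, 1.5, 10], "rotation": [0, 0, 0.4], "claw": 80},
  {"dp": [0, 0, 20], "rotation": [0, 0, 0], "claw": 80},
  {"dp": [0, 0, 20], "rotation": [0, 0, 0], "claw": 80},
  {"dp": [0, 0, 0], "rotation": [0, 0, 0], "claw": 80},
  {"dp": [0, 0, 0.5], "rotation": [0, 0, 0], "claw": 80},
], force=30)

```text
time_s: 26.03
tool_pos: [0.4022, -0.3171, 0.0619]
eef_rot: [-0.001, 0.164, 0.986, -0.001]
contact_force: [0.4, -0.7, 0.3]
width: 0.801
```

```bash
python3 to.py 400 -317 28 160
```

```text
pos [ 402.2 -317.1   61.9] dp [ 2.1 -0.5 33.9] rot [-0.1  -0.09  1.12] F [ 0.4 -0.7  0.3] w 74.5 q6 -2.01
```

Emit:
play_rows([
  {"dp": [2, -0.5, 10], "rotation": [0, 0, 1], "claw": 80},
  {"dp": [0, 0, 14], "rotation": [0, 0, 0], "claw": 80},
  {"dp": [0, 0, 7], "rotation": [0, 0, 0], "claw": 80},
  {"dp": [0.3, 0, 2], "rotation": [0, 0, 0], "claw": 80},
  {"dp": [0.3, 0, 0.7], "rotation": [0, 0, 0], "claw": 80},
], force=30)

```text
time_s: 26.45
tool_pos: [0.4011, -0.3179, 0.0301]
eef_rot: [0.001, 0.171, 0.985, -0.002]
contact_force: [-0.0, 0.5, 0.0]
width: 0.8
```

```bash
python3 to.py 400 -317 28 160
```

```text
pos [ 401.1 -317.9   30.1] dp [1.4 0.5 2.1] rot [-0.22  0.17  0.26] F [-0.   0.5  0. ] w 74.4 q6 -1.99
```

Emit:
play_rows([
  {"dp": [1.4, 0.5, 2], "rotation": [0, 0, 0.2], "claw": 40},
  {"dp": [0.2, 0, 0.6], "rotation": [0, 0, 0], "claw": 40},
  {"dp": [0.2, 0, 0.5], "rotation": [0, 0, 0], "claw": 40},
  {"dp": [0.2, 0, 0.5], "rotation": [0, 0, 0], "claw": 40},
  {"dp": [0.2, 0, 0.3], "rotation": [0, 0, 0], "claw": 40},
  {"dp": [0.2, 0, 0.3], "rotation": [0, 0, 0], "claw": 40},
], force=30)

```text
time_s: 26.95
tool_pos: [0.4, -0.3177, 0.0281]
eef_rot: [0.003, 0.173, 0.985, -0.003]
contact_force: [-0.8, 0.4, 2.2]
width: 0.537
```

```bash
python3 to.py 400 -317 28 160
```

```text
pos [ 400.  -317.7   28.1] dp [0.2 0.7 0.1] rot [-0.29  0.35  0.04] F [-0.8  0.4  2.2] w 50.0 q6 -1.99
```

Emit:
play_rows([
  {"dp": [0, 0, -20], "rotation": [0, 0, 0], "claw": 40},
  {"dp": [0, 0, -35], "rotation": [0, 0, 0], "claw": 40},
  {"dp": [0, 0, -35], "rotation": [0, 0, 0], "claw": 40},
  {"dp": [0, 0, 0], "rotation": [0, 0, 0], "claw": 40},
], force=35)

```text
time_s: 27.28
tool_pos: [0.3973, -0.3149, 0.1183]
eef_rot: [-0.001, 0.173, 0.985, -0.001]
contact_force: [1.2, -1.6, 0.0]
width: 0.53
```

```bash
python3 to.py 515 282 115 181.3
```

```text
pos [ 397.3 -314.9  118.3] dp [ 93.2 601.2   2.2] rot [ -0.1   -0.07 -21.26] F [ 1.2 -1.6  0. ] w 49.3 q6 -1.99
```

Emit:
play_rows([
  {"dp": [5.8, 37, 0], "rotation": [0, 0, 0], "claw": 40},
  {"dp": [5.8, 37, 0], "rotation": [0, 0, 0], "claw": 40},
  {"dp": [5.8, 37, 0], "rotation": [0, 0, 0], "claw": 40},
  {"dp": [5.8, 37, 0], "rotation": [0, 0, 0], "claw": 40},
  {"dp": [5.8, 37, 0], "rotation": [0, 0, 0], "claw": 40},
  {"dp": [5.8, 37, 0], "rotation": [0, 0, 0], "claw": 40},
  {"dp": [5.8, 37, 0], "rotation": [0, 0, 0], "claw": 40},
  {"dp": [5.8, 37, 0], "rotation": [0, 0, 0], "claw": 40},
  {"dp": [5.8, 37, 0], "rotation": [0, 0, 0], "claw": 40},
  {"dp": [5.8, 37, 0], "rotation": [0, 0, 0], "claw": 40},
  {"dp": [5.8, 37, 0], "rotation": [0, 0, 0], "claw": 40},
  {"dp": [5.8, 37, 0], "rotation": [0, 0, 0], "claw": 40},
], force=35)

```text
time_s: 28.28
tool_pos: [0.4894, 0.1355, 0.1186]
eef_rot: [0.007, 0.18, 0.984, -0.004]
contact_force: [1.7, -0.1, -0.5]
width: 0.533
```

```bash
python3 to.py 515 282 115 181.3
```

```text
pos [489.4 135.5 118.6] dp [ 27.9 146.1   2.3] rot [ -0.52   0.75 -22.01] F [ 1.7 -0.1 -0.5] w 49.6 q6 -1.03
```

Emit:
play_rows([
  {"dp": [7, 36, 0], "rotation": [-0.5, 0.7, 0], "claw": 40},
  {"dp": [7, 36, 0], "rotation": [0, 0, 0], "claw": 40},
  {"dp": [7, 36, 0], "rotation": [0, 0, 0], "claw": 40},
  {"dp": [6, 33, 0], "rotation": [0, 0, 0], "claw": 40},
  {"dp": [0, 0, 0], "rotation": [0, 0, -7], "claw": 40},
  {"dp": [0, 0, 0], "rotation": [0, 0, -7], "claw": 40},
  {"dp": [0, 0, 0], "rotation": [0, 0, -7], "claw": 40},
  {"dp": [0, 0, 0], "rotation": [0, 0, 0], "claw": 40},
  {"dp": [0, 0, 0], "rotation": [0, 0, 0], "claw": 40},
], force=35)

```text
time_s: 29.03
tool_pos: [0.5123, 0.2951, 0.1141]
eef_rot: [0.001, -0.01, 1.0, 0.002]
contact_force: [-0.4, 0.0, -1.2]
width: 0.536
```

```bash
python3 to.py 515 282 60 181.3
```

```text
pos [512.3 295.1 114.1] dp [ -2.4 -13.3  54. ] rot [ 0.2   0.09 -0.19] F [-0.4  0.  -1.2] w 49.9 q6 -1.16
```

Emit:
play_rows([
  {"dp": [-2.4, -13, 10], "rotation": [0, 0, 0], "claw": 40},
  {"dp": [0, 0, 20], "rotation": [0, 0, 0], "claw": 40},
  {"dp": [0, 0, 18], "rotation": [0, 0, 0], "claw": 40},
  {"dp": [0, 0, 6], "rotation": [0, 0, 0], "claw": 40},
  {"dp": [0, 0, 0.5], "rotation": [0, 0, 0], "claw": 40},
  {"dp": [0, 0, 0.5], "rotation": [0, 0, 0], "claw": 40},
], force=35)

```text
time_s: 29.53
tool_pos: [0.5163, 0.2769, 0.0556]
eef_rot: [0.001, 0.001, 1.0, 0.001]
contact_force: [-0.1, -0.1, -0.9]
width: 0.533
```

```bash
python3 to.py 514.8 281.8 38 181.3; python3 flat.py | tail -1
```

```text
pos [516.3 276.9  55.6] dp [ 1.5  4.8 17.6] rot [ 0.15  0.16 -1.36] F [-0.1 -0.1 -0.9] w 49.6 q6 -1.17
p2 ['49.5', '50.1', '49.7', '53.3', '55.3', '53.9', '54.5', '53.0', '53.1']
```

Emit:
play_rows([
  {"dp": [1.4, 4.6, 1], "rotation": [0, 0, -1.3], "claw": 40},
  {"dp": [0, 0.2, 6], "rotation": [0, 0, 0], "claw": 40},
  {"dp": [0, 0, 3], "rotation": [0, 0, 0], "claw": 40},
  {"dp": [0, 0, 0.5], "rotation": [0, 0, 0], "claw": 40},
], force=35)

```text
time_s: 29.92
tool_pos: [0.517, 0.2829, 0.0476]
eef_rot: [0.004, -0.011, 1.0, 0.002]
contact_force: [-0.2, -0.1, -0.7]
width: 0.533
```

```bash
python3 to.py 514.8 281.8 38 181.3
```

```text
pos [517.  282.9  47.6] dp [ 2.3 -1.1  9.6] rot [0.27 0.44 0.01] F [-0.2 -0.1 -0.7] w 49.6 q6 -1.18
```

Emit:
play_rows([
  {"dp": [2.4, -0.9, 3], "rotation": [0.2, 0.4, 0], "claw": 40},
  {"dp": [0.4, 0, 3], "rotation": [0, 0, 0], "claw": 40},
  {"dp": [0.4, 0, 3], "rotation": [0, 0, 0], "claw": 40},
  {"dp": [0.4, 0, 1.5], "rotation": [0, 0, 0], "claw": 40},
  {"dp": [0.3, 0, 1], "rotation": [0, 0, 0], "claw": 40},
], force=35)

```text
time_s: 30.33
tool_pos: [0.5143, 0.2827, 0.0382]
eef_rot: [0.002, -0.012, 1.0, 0.001]
contact_force: [-4.2, -2.5, 11.6]
width: 0.533
```

```bash
python3 to.py 514.8 281.8 38 181.3
```

```text
pos [514.3 282.7  38.2] dp [-0.5 -1.   0.2] rot [0.07 0.17 0.04] F [-4.2 -2.5 11.6] w 49.5 q6 -1.18
```

Emit:
play_rows([
  {"dp": [0, 0, 0], "rotation": [0, 0, 0], "claw": 62},
  {"dp": [0, 0, 0], "rotation": [0, 0, 0], "claw": 62},
  {"dp": [0, 0, 0], "rotation": [0, 0, 0], "claw": 62},
  {"dp": [0, 0, -12], "rotation": [0, 0, 0], "claw": 62},
  {"dp": [0, 0, -25], "rotation": [0, 0, 0], "claw": 62},
  {"dp": [0, 0, -35], "rotation": [0, 0, 0], "claw": 30},
  {"dp": [0, 0, -35], "rotation": [0, 0, 0], "claw": 0},
  {"dp": [0, 0, -35], "rotation": [0, 0, 0], "claw": 0},
  {"dp": [0, 0, -25], "rotation": [0, 0, 0], "claw": 0},
  {"dp": [0, 0, 0], "rotation": [0, 0, 0], "claw": 0},
], force=30)

```text
time_s: 31.17
tool_pos: [0.5108, 0.2813, 0.2132]
eef_rot: [-0.002, -0.012, 1.0, -0.001]
contact_force: [1.4, -0.0, 1.0]
width: 0.305
```

```bash
python3 flat.py; python3 to.py 640 284 200 181.3; python3 - <<'E'
from h import *
s=get_state();C=cam("wrist",s); print(proj([[.608,.284,.122]],C))
E
```

```text
p0 ['36.7', '36.0', '35.8', '35.6', '37.1', '37.2', '36.8', '37.1', '35.7']
p1 ['34.7', '35.0', '36.0', '35.2', '39.7', '36.2', '36.0', '36.0', '36.8']
p2 ['36.3', '37.2', '36.5', '35.0', '36.0', '36.0', '35.5', '35.8', '36.7']
pos [510.5 281.1 211.4] dp [-1.296e+02 -1.000e-01  1.080e+01] rot [-0.09 -0.25  0.03] F [-0.3  0.5  0. ] w 24.6 q6 -1.18
[[318.78754035 302.75219324]]
```

Emit:
play_rows([
  {"dp": [-35, 0, 0], "rotation": [0, 0, 0], "claw": 0},
  {"dp": [-35, 0, 0], "rotation": [0, 0, 0], "claw": 0},
  {"dp": [-35, 0, 0], "rotation": [0, 0, 0], "claw": 0},
  {"dp": [-24, 0, 0], "rotation": [0, 0, 0], "claw": 0},
  {"dp": [0, 0, 0], "rotation": [0, 0, 0], "claw": 0},
  {"dp": [0, 0, 25], "rotation": [0, 0, 0], "claw": 0},
  {"dp": [0, 0, 25], "rotation": [0, 0, 0], "claw": 0},
  {"dp": [0, 0, 20], "rotation": [0, 0, 0], "claw": 0},
  {"dp": [0, 0, 0], "rotation": [0, 0, 0], "claw": 0},
], force=10)

```text
time_s: 31.97
tool_pos: [0.6352, 0.2813, 0.1262]
eef_rot: [-0.01, -0.012, 1.0, -0.003]
contact_force: [-1.3, -0.6, -0.3]
width: -0.0
```

```bash
python3 to.py 617 284.2 135 181.3
```

```text
pos [635.2 281.3 126.2] dp [18.3  3.3 -8.4] rot [-0.37 -1.18  0.09] F [-1.3 -0.6 -0.3] w -0.0 q6 -1.25
```

Emit:
play_rows([
  {"dp": [9, 2.5, -4], "rotation": [-0.3, -1.1, 0], "claw": 0},
  {"dp": [9, 0, -4], "rotation": [0, 0, 0], "claw": 0},
  {"dp": [11, 0, -3], "rotation": [0, 0, 0], "claw": 0},
  {"dp": [11, 0, -3], "rotation": [0, 0, 0], "claw": 0},
  {"dp": [11, 0, -2], "rotation": [0, 0, 0], "claw": 0},
  {"dp": [11, 0, -1], "rotation": [0, 0, 0], "claw": 0},
  {"dp": [11, 0, -1], "rotation": [0, 0, 0], "claw": 0},
], force=10)

```text
time_s: 32.55
tool_pos: [0.5549, 0.2807, 0.1435]
eef_rot: [-0.004, -0.012, 1.0, -0.002]
contact_force: [1.0, -0.7, -0.8]
width: 0.006
```

```bash
python3 to.py 562 282.9 145 181.3
```

```text
pos [554.9 280.7 143.5] dp [-7.1  2.  -1.6] rot [-0.23 -0.51  0.06] F [ 1.  -0.7 -0.8] w 0.6 q6 -1.21
```

Emit:
play_rows([
  {"dp": [12, 1.5, 2], "rotation": [0, 0, 0], "claw": 0},
  {"dp": [12, 0, 5], "rotation": [0, 0, 0], "claw": 0},
  {"dp": [10, 0, 6], "rotation": [0, 0, 0], "claw": 0},
  {"dp": [10, 0, 7], "rotation": [0, 0, 0], "claw": 0},
  {"dp": [8, 0, 8], "rotation": [0, 0, 0], "claw": 0},
  {"dp": [6, 0, 8], "rotation": [0, 0, 0], "claw": 0},
  {"dp": [5, 0, 8], "rotation": [0, 0, 0], "claw": 0},
], force=10)

```text
time_s: 33.13
tool_pos: [0.4885, 0.282, 0.108]
eef_rot: [0.001, -0.013, 1.0, -0.0]
contact_force: [1.0, -0.4, 1.1]
width: 0.007
```

```bash
python3 to.py 478 281 77 181.3
```

```text
pos [488.5 282.  108. ] dp [10.6 -0.8 31. ] rot [-0.01  0.11  0.16] F [ 1.  -0.4  1.1] w 0.6 q6 -1.16
```

Emit:
play_rows([
  {"dp": [4, 0, 8], "rotation": [0, 0, 0], "claw": 0},
  {"dp": [3, 0, 8], "rotation": [0, 0, 0], "claw": 0},
  {"dp": [2, 0, 8], "rotation": [0, 0, 0], "claw": 0},
  {"dp": [0, 0, 4], "rotation": [0, 0, 0], "claw": 0},
  {"dp": [0, 0, 3], "rotation": [0, 0, 0], "claw": 0},
], force=10)

```text
time_s: 33.55
tool_pos: [0.4772, 0.2819, 0.0749]
eef_rot: [0.0, -0.013, 1.0, -0.0]
contact_force: [-2.6, -1.0, 5.5]
width: 0.002
```

```bash
python3 to.py 478 281 77 181.3
```

```text
pos [477.2 281.9  74.9] dp [-0.7 -1.  -2.1] rot [-0.01  0.04  0.19] F [-2.6 -1.   5.5] w 0.2 q6 -1.16
```

Emit:
play_rows([
  {"dp": [0, 0, 3], "rotation": [0, 0, 0], "claw": 0},
  {"dp": [0, 0, 3], "rotation": [0, 0, 0], "claw": 0},
  {"dp": [0, 0, 3], "rotation": [0, 0, 0], "claw": 0},
], force=10)

```text
time_s: 33.8
tool_pos: [0.4773, 0.2821, 0.0737]
eef_rot: [-0.001, -0.013, 1.0, -0.001]
contact_force: [-16.0, -8.9, 33.4]
width: 0.001
```

Emit:
play_rows([
  {"dp": [0, 0, -15], "rotation": [0, 0, 0], "claw": 0},
  {"dp": [0, 0, -30], "rotation": [0, 0, 0], "claw": 0},
  {"dp": [0, 0, -35], "rotation": [0, 0, 0], "claw": 0},
  {"dp": [0, 0, -35], "rotation": [0, 0, 0], "claw": 0},
  {"dp": [0, 0, -20], "rotation": [0, 0, 0], "claw": 0},
  {"dp": [0, 0, 0], "rotation": [0, 0, 0], "claw": 0},
], force=10)

```text
time_s: 34.3
tool_pos: [0.4763, 0.2812, 0.2112]
eef_rot: [-0.004, -0.013, 1.0, -0.002]
contact_force: [0.9, 0.1, 1.0]
width: 0.004
```

```bash
cat > tabs.py <<'E'
from h import *
# depth map heights: tab shut would be at z~60 at pocket -37 in x; open frame stands up at +x
s,im,d=snap("wrist"); C=cam("wrist",s); o=C[3]; cv2.imwrite("pics/tabs.png",im); print(s["tool_pos"])
v,u=np.mgrid[0:400:1,0:640:1]; P=o+rays(np.c_[u.ravel(),v.ravel()],C)*d.ravel()[:,None]
for n,cx,cy in (("p0",.519,.082),("p1",.517,.182),("p2",.5145,.282)):
    m=(abs(P[:,0]-(cx-.037))<.008)&(abs(P[:,1]-cy+.001)<.005)&(d.ravel()>0); f=(abs(P[:,0]-cx+.037)<.01)&(abs(abs(P[:,1]-cy)-.034)<.004)&(d.ravel()>0)
    print(n,"tab z",np.round(np.percentile(P[m,2],[10,50,90])*1000,1) if m.sum()>5 else None,"frame z",np.round(np.median(P[f,2])*1000,1) if f.sum()>5 else None)
E
python3 tabs.py; python3 to.py 642 184.6 200 181.3
```

```text
[0.47630571 0.28115051 0.21119256]
p0 tab z [ 9.5 14.7 30.4] frame z 10.7
p1 tab z [ 9.9 16.3 35.3] frame z 10.5
p2 tab z [ 60.2  61.2 271. ] frame z 44.7
pos [476.  281.  209.4] dp [-163.6 -100.5    8.4] rot [-0.27 -0.52  0.16] F [0.4 0.4 0.8] w 0.3 q6 -1.16
```

Frame 2 stays shut with the gripper clear (frame z 44.7, tab z 61). On to frame 1.

Emit:
play_rows([
  {"dp": [-32, -20, 0], "rotation": [0, 0, 0], "claw": 0},
  {"dp": [-32, -20, 0], "rotation": [0, 0, 0], "claw": 0},
  {"dp": [-32, -20, 0], "rotation": [0, 0, 0], "claw": 0},
  {"dp": [-32, -20, 0], "rotation": [0, 0, 0], "claw": 0},
  {"dp": [-32, -20, 0], "rotation": [0, 0, 0], "claw": 0},
  {"dp": [0, 0, 0], "rotation": [0, 0, 0], "claw": 0},
  {"dp": [0, 0, 25], "rotation": [0, 0, 0], "claw": 0},
  {"dp": [0, 0, 25], "rotation": [0, 0, 0], "claw": 0},
  {"dp": [0, 0, 20], "rotation": [0, 0, 0], "claw": 0},
  {"dp": [0, 0, 0], "rotation": [0, 0, 0], "claw": 0},
], force=10)

```text
time_s: 35.18
tool_pos: [0.6374, 0.1774, 0.1103]
eef_rot: [-0.016, -0.013, 1.0, -0.004]
contact_force: [-1.0, -0.1, -1.7]
width: 0.006
```

```bash
python3 to.py 638 184.6 127 181.3
```

```text
pos [637.4 177.4 110.3] dp [ -0.2   7.  -16.8] rot [-0.49 -1.86  0.18] F [-1.  -0.1 -1.7] w 0.6 q6 -1.4
```

Emit:
play_rows([
  {"dp": [0, 6.5, -15], "rotation": [-0.4, -1.8, 0], "claw": 0},
  {"dp": [9, 0, -4], "rotation": [0, 0, 0], "claw": 0},
  {"dp": [9, 0, -4], "rotation": [0, 0, 0], "claw": 0},
  {"dp": [11, 0, -3], "rotation": [0, 0, 0], "claw": 0},
  {"dp": [11, 0, -3], "rotation": [0, 0, 0], "claw": 0},
  {"dp": [11, 0, -2], "rotation": [0, 0, 0], "claw": 0},
  {"dp": [11, 0, -1], "rotation": [0, 0, 0], "claw": 0},
  {"dp": [11, 0, -1], "rotation": [0, 0, 0], "claw": 0},
], force=10)

```text
time_s: 35.85
tool_pos: [0.5568, 0.1818, 0.1348]
eef_rot: [-0.008, -0.013, 1.0, -0.002]
contact_force: [1.3, 1.0, -1.3]
width: 0.001
```

```bash
python3 to.py 557 182.8 143.5 181.3
```

```text
pos [556.8 181.8 134.8] dp [-0.1  1.  -8.7] rot [-0.25 -0.9   0.16] F [ 1.3  1.  -1.3] w 0.1 q6 -1.37
```

Emit:
play_rows([
  {"dp": [3, 1, -9], "rotation": [0, -0.8, 0], "claw": 0},
  {"dp": [11, 0, 1], "rotation": [0, 0, 0], "claw": 0},
  {"dp": [11, 0, 5], "rotation": [0, 0, 0], "claw": 0},
  {"dp": [10, 0, 6], "rotation": [0, 0, 0], "claw": 0},
  {"dp": [10, 0, 7], "rotation": [0, 0, 0], "claw": 0},
  {"dp": [8, 0, 8], "rotation": [0, 0, 0], "claw": 0},
  {"dp": [6, 0, 8], "rotation": [0, 0, 0], "claw": 0},
  {"dp": [5, 0, 8], "rotation": [0, 0, 0], "claw": 0},
], force=10)

```text
time_s: 36.52
tool_pos: [0.4897, 0.1826, 0.1024]
eef_rot: [0.002, -0.014, 1.0, -0.002]
contact_force: [1.6, -0.7, 1.5]
width: 0.007
```

```bash
python3 to.py 480.5 181 77 181.3
```

```text
pos [489.7 182.6 102.4] dp [ 9.3 -1.2 25.4] rot [-0.18  0.27  0.28] F [ 1.6 -0.7  1.5] w 0.7 q6 -1.34
```

Emit:
play_rows([
  {"dp": [4, -1, 8], "rotation": [0, 0, 0], "claw": 0},
  {"dp": [3, 0, 8], "rotation": [0, 0, 0], "claw": 0},
  {"dp": [1, 0, 6], "rotation": [0, 0, 0], "claw": 0},
  {"dp": [0, 0, 4], "rotation": [0, 0, 0], "claw": 0},
  {"dp": [0, 0, 3], "rotation": [0, 0, 0], "claw": 0},
  {"dp": [0, 0, 3], "rotation": [0, 0, 0], "claw": 0},
  {"dp": [0, 0, 3], "rotation": [0, 0, 0], "claw": 0},
], force=10)

```text
time_s: 37.1
tool_pos: [0.4805, 0.1816, 0.0737]
eef_rot: [0.001, -0.014, 1.0, -0.002]
contact_force: [-19.4, -4.9, 36.4]
width: 0.004
```

Emit:
play_rows([
  {"dp": [0, 0, -15], "rotation": [0, 0, 0], "claw": 0},
  {"dp": [0, 0, -30], "rotation": [0, 0, 0], "claw": 0},
  {"dp": [0, 0, -35], "rotation": [0, 0, 0], "claw": 0},
  {"dp": [0, 0, -35], "rotation": [0, 0, 0], "claw": 0},
  {"dp": [0, 0, -20], "rotation": [0, 0, 0], "claw": 0},
  {"dp": [0, 0, 0], "rotation": [0, 0, 0], "claw": 0},
], force=10)

```text
time_s: 37.6
tool_pos: [0.478, 0.1812, 0.2107]
eef_rot: [-0.004, -0.014, 1.0, -0.003]
contact_force: [2.0, 0.3, 0.4]
width: 0.005
```

```bash
python3 tabs.py; python3 to.py 644 85 210 181.3
```

```text
[0.47798572 0.18120987 0.21066541]
p0 tab z [ 9.7 15.2 31.3] frame z 10.6
p1 tab z [ 60.2  61.4 270.5] frame z 44.8
p2 tab z [60.  60.9 61.8] frame z 44.7
pos [477.6 181.1 208.9] dp [-163.6 -100.7   -1.8] rot [-0.38 -0.47  0.32] F [0.4 0.7 0.6] w 0.5 q6 -1.33
```

Emit:
play_rows([
  {"dp": [-32, -19, 0], "rotation": [0, 0, 0], "claw": 0},
  {"dp": [-32, -19, 0], "rotation": [0, 0, 0], "claw": 0},
  {"dp": [-32, -19, 0], "rotation": [0, 0, 0], "claw": 0},
  {"dp": [-32, -19, 0], "rotation": [0, 0, 0], "claw": 0},
  {"dp": [-32, -19, 0], "rotation": [0, 0, 0], "claw": 0},
  {"dp": [0, 0, 0], "rotation": [0, 0, 0], "claw": 0},
  {"dp": [0, 0, 22], "rotation": [0, 0, 0], "claw": 0},
  {"dp": [0, 0, 22], "rotation": [0, 0, 0], "claw": 0},
  {"dp": [0, 0, 15], "rotation": [0, 0, 0], "claw": 0},
  {"dp": [0, 0, 0], "rotation": [0, 0, 0], "claw": 0},
], force=10)

```text
time_s: 38.48
tool_pos: [0.6366, 0.084, 0.1174]
eef_rot: [-0.019, -0.014, 1.0, -0.004]
contact_force: [-1.2, -0.2, -0.9]
width: 0.003
```

```bash
python3 to.py 640 84.7 129 181.3
```

```text
pos [636.6  84.  117.4] dp [ -3.    0.5 -11.8] rot [-0.44 -2.21  0.35] F [-1.2 -0.2 -0.9] w 0.3 q6 -1.54
```

Emit:
play_rows([
  {"dp": [-3, 0.5, -14], "rotation": [-0.4, -2, 0.3], "claw": 0},
  {"dp": [9, 0, -6], "rotation": [0, 0, 0], "claw": 0},
  {"dp": [9, 0, -5], "rotation": [0, 0, 0], "claw": 0},
  {"dp": [11, 0, -4], "rotation": [0, 0, 0], "claw": 0},
  {"dp": [11, 0, -3], "rotation": [0, 0, 0], "claw": 0},
  {"dp": [11, 0, -2], "rotation": [0, 0, 0], "claw": 0},
  {"dp": [11, 0, -1], "rotation": [0, 0, 0], "claw": 0},
  {"dp": [11, 0, -1], "rotation": [0, 0, 0], "claw": 0},
], force=10)

```text
time_s: 39.15
tool_pos: [0.5586, 0.0834, 0.1439]
eef_rot: [-0.01, -0.012, 1.0, -0.0]
contact_force: [0.9, 0.7, -0.2]
width: 0.004
```

```bash
python3 to.py 559 82.8 143.5 181.3
```

```text
pos [558.6  83.4 143.9] dp [-0.4 -0.6  0.3] rot [-0.04 -1.12  0.04] F [ 0.9  0.7 -0.2] w 0.4 q6 -1.54
```

Emit:
play_rows([
  {"dp": [12, 0, 2], "rotation": [0, -1, 0], "claw": 0},
  {"dp": [12, 0, 5], "rotation": [0, 0, 0], "claw": 0},
  {"dp": [10, 0, 6], "rotation": [0, 0, 0], "claw": 0},
  {"dp": [10, 0, 7], "rotation": [0, 0, 0], "claw": 0},
  {"dp": [8, 0, 8], "rotation": [0, 0, 0], "claw": 0},
  {"dp": [6, 0, 8], "rotation": [0, 0, 0], "claw": 0},
  {"dp": [5, 0, 8], "rotation": [0, 0, 0], "claw": 0},
], force=10)

```text
time_s: 39.73
tool_pos: [0.4921, 0.083, 0.0997]
eef_rot: [0.002, -0.013, 1.0, -0.0]
contact_force: [-0.0, -0.3, 0.9]
width: 0.008
```

```bash
python3 to.py 482.5 81 77 181.3
```

```text
pos [492.1  83.   99.7] dp [ 9.7 -1.8 22.7] rot [-0.02  0.23  0.14] F [-0.  -0.3  0.9] w 0.7 q6 -1.53
```

Emit:
play_rows([
  {"dp": [5, -1.6, 7], "rotation": [0, 0, 0], "claw": 0},
  {"dp": [3, 0, 7], "rotation": [0, 0, 0], "claw": 0},
  {"dp": [1, 0, 5], "rotation": [0, 0, 0], "claw": 0},
  {"dp": [0, 0, 4], "rotation": [0, 0, 0], "claw": 0},
  {"dp": [0, 0, 3], "rotation": [0, 0, 0], "claw": 0},
  {"dp": [0, 0, 3], "rotation": [0, 0, 0], "claw": 0},
  {"dp": [0, 0, 3], "rotation": [0, 0, 0], "claw": 0},
], force=10)

```text
time_s: 40.32
tool_pos: [0.482, 0.0812, 0.0732]
eef_rot: [0.001, -0.013, 1.0, -0.0]
contact_force: [-22.3, -2.1, 40.7]
width: 0.003
```

Emit:
play_rows([
  {"dp": [0, 0, -15], "rotation": [0, 0, 0], "claw": 0},
  {"dp": [0, 0, -30], "rotation": [0, 0, 0], "claw": 0},
  {"dp": [0, 0, -35], "rotation": [0, 0, 0], "claw": 0},
  {"dp": [0, 0, -35], "rotation": [0, 0, 0], "claw": 0},
  {"dp": [0, 0, -35], "rotation": [0, 0, 0], "claw": 0},
  {"dp": [0, 0, -20], "rotation": [0, 0, 0], "claw": 0},
  {"dp": [0, 0, 0], "rotation": [0, 0, 0], "claw": 0},
], force=10)

```text
time_s: 40.9
tool_pos: [0.4791, 0.0811, 0.2471]
eef_rot: [-0.004, -0.013, 1.0, -0.001]
contact_force: [0.5, -0.3, 0.2]
width: 0.009
```

```bash
python3 tabs.py; python3 flat.py
```

```text
[0.47906903 0.08112225 0.24708524]
p0 tab z [ 60.2  61.5 307.3] frame z 44.8
p1 tab z [59.9 60.9 62. ] frame z 44.7
p2 tab z [45.6 60.1 61.8] frame z 44.6
p0 ['45.7', '61.5', '37.2', '37.3', '37.7', '36.5', '36.2', '36.4', '36.4']
p1 ['36.8', '57.1', '36.9', '37.7', '38.0', '36.8', '35.5', '35.1', '34.3']
p2 ['44.9', '48.5', '60.6', '36.5', '36.3', '36.3', '37.1', '37.6', '36.8']
```

```bash
python3 - <<'E'
from h import *
s,im,d=snap("side"); cv2.imwrite("pics/fin.png",cv2.resize(im[130:360,190:430],None,fx=3.2,fy=2.6,interpolation=cv2.INTER_CUBIC))
E
```

```text
(no output)
```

View pics/fin.png

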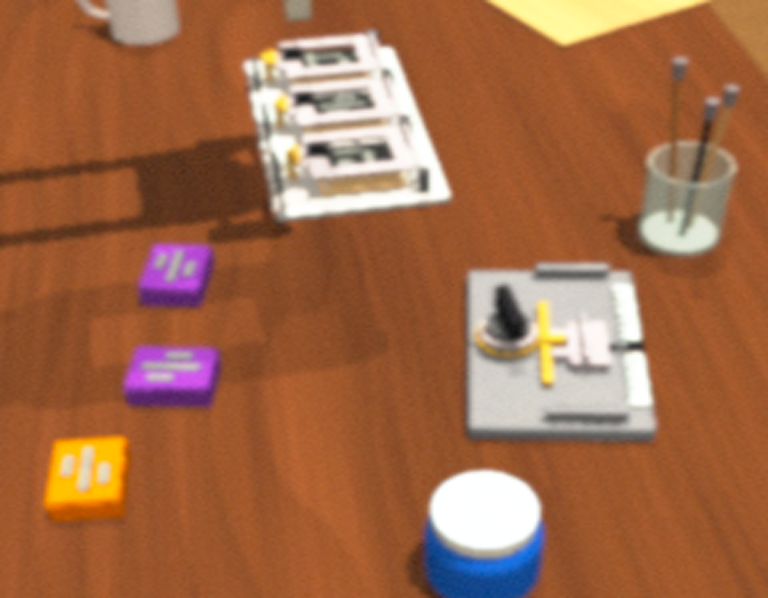

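The final view shows three blocks in the bed under shut frames. The pointer and clip form one line at (628,346), and the jar, tub and decoys are where they were.

```bash
python3 -c "
from bench import *
print(job_done())"
```

```text
the job is handed in; nothing more can be done
None
```

The jig is set and the job is handed in, at about 41 s of robot time. I found three blocks on the table, so all three pockets are in use.

- **Paper stop:** I wound the stop back with the knob to about 13 mm right of the marker clip. I then brought it up from that side, the last 3° after a second grip. The last wrist-camera check put the pointer within about 0.3 mm of the clip tip, and the final side view shows them in one line. I did not measure the gear play directly; the last turn was counter-clockwise, so the rack was pushing the stop.
- **Blocks:** All three lie flat, one to a pocket. Their tops read about 36–37 mm against 38 mm expected, level across each face and within the depth camera's error.
- **Frames:** All three stayed shut after the gripper left. The frame faces read about 44.7 mm and the tabs about 61 mm, against 44.5 and 60 mm expected. A few outlying depth readings over the tabs looked like the gripper's own fingers.

- **Forces:** Pressing the catches took 33 to 41 N upward on the closed fingertips, far more than the roughly 8 N needed. With the sideways part the third press came to about 46 N. That is under the 120 N wrist limit. The 40 N limit is stated for the arm and the gripper's body, and only the fingertips touched.
- **Re-grip and refused call:** The first block's grip was remade once because the arm had crept up while closing. One early move call was refused for missing fields and moved nothing.
- **Other objects:** The jar, tub and mug were left alone. I saw no knocked block and no slackened grip.

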